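# Thermometer in, then hold the specimen box open

### The arm

A 6-joint arm with a two-finger parallel gripper is mounted at the origin on a cart in front of the work surface, level with it; the furniture and walls round the work are solid. World frame = base frame: x ahead of the robot, y to its left, z up, the work surface at z = 0. Lengths are in m, angles in rad, forces in N, time in s.
With the tool pointing down it reaches from about 0.275 to 0.85 m from the base axis. Payload 5.2 kg.
Tool frame: the origin (TCP) lies at the very end of the fingers, on their centre line; the grasp point (between the pads) lies 19 mm behind it (arm.grasp_offset is the distance from the TCP to the grasp point, in m); x points along the fingers, y is the direction in which the jaws open and shut, and the axes are right-handed (so a half turn about x gives the same grasp; the last joint's range is limited). The gripper opens to 85 mm and grips with 20 to 120 N. Pads are 22 mm wide; open, the fingers measure 114 mm over their backs; the gripper's body (76 mm by 85 mm) begins 54 mm behind the grasp point. The pads swing forward as they close: fully open they stand 13 mm farther back than shut.
Start: joints at [0.904, 0.259, 1.535, -0, 1.348, -0.203], TCP at [0.246, 0.492, 0.231] pointing down, gripper open.
Joint ranges: [-3.14, 3.14], [-0.91, 2.08], [0.19, 2.58], [-1.22, 4.36], [0.22, 2.71], [-3.12, 3.12]. Speed limits (rad/s): [2.57, 2.57, 3.14, 3.14, 3.14, 3.14].

### API

Orientations are given as a unit quaternion [w, x, y, z].
In Python, from rig import arm, optics, sign_off gives the robot as it stands.
- The arm moves only by the tool carry_out, never from a script. Its argument "motion" is a list of rows, each an object of numbers: "fingers": the finger opening in mm, from 0 to 85.4; "dx", "dy", "dz": the shift along the tool's x, y, z in mm; "wx", "wy", "wz": the turn, a rotation vector about the tool's x, y, z in rad. In form: [{"fingers": .., "dx": .., "dy": .., "dz": .., "wx": .., "wy": .., "wz": ..}, ...]. A call has 1 to 20 rows; each row is the pose to reach, as a shift and turn from the pose commanded when the call began, along the tool's axes at that moment; what a row does not reach only later rows make up. A row lasts 1/10 s, in which the tool goes at most 50 mm and 8.59 degrees, less where a joint would pass 70% of its speed; a pose out of reach is approached as far as the arm can. A call with a gripper value outside its range is refused whole. The fingers move at their own pace and stop on an object; "squeeze" is the grip in N (left out, the last holds). Time passes only in rows, so rows that repeat a pose let the fingers close. It gives the time, the measured TCP pose, the force and the opening at its end, in the units of the state.
- arm.get_obs(): the state, without advancing time (a new reading comes with each control period).
- optics.snapshot(name): name is "scene" or "top" or "wrist"; returns a dict with "pixels" (400x640x3 uint8, red, green, blue), "intrinsics" (3x3 intrinsics, pixels), "k1" (the pictures are not rectified: a ray, as slopes to the right and down, at radius r is drawn at 1 + k1 r^2 times it, then the intrinsics apply), "rvec" (rotation vector, rad) and "tvec" (3), from world to camera coordinates, as OpenCV has them. Camera axes: x right, y down, z forward; pixel columns grow to the right and rows downward; lengths in m; the calibration is good to about 2 mm. A picture is of the moment at which its call begins. There is no depth.
- sign_off(): hands the job in, once; it reports no verdict.
The state is a dict: "clock": time; "joints": joint angles; "qd": joint speeds; "joint_efforts": joint torques, N m; "tool_pos": TCP position; "eef_rot": TCP orientation; "force": force on the tool from outside, world axes, zero at the start; "wrist_torque": the same for the moment, N m; "width": finger opening in m.
Only numpy, scipy, OpenCV 4.12 (cv2) and the standard library are available. Lean on these libraries where they do the work, as an engineer would, in place of code of your own. Each camera call takes 0.05 s, during which the arm holds its last target.

### The job

A colleague is about to take the warm samples out of the white heated specimen box. While its lid is still shut, take the thermometer out of the glass beaker and stand it, red cap up, in the pocket in the box's front ledge, right down to the bottom, and let go of it; then lift the lid by its handle and hold it half open, at 45 degrees from shut and no wider, so that a hand gets in but the warmth stays in. The lid falls shut by itself, so finish while still holding it there, and leave the beaker standing and the other things where they are.

Things in the scene. Friction and masses are not known exactly. Their poses are not given: they have to be found in the camera images.
- thermometer_mid (a point): middle of the thermometer in its white plastic tube with a red cap, a straight round rod 194 mm long: tube 12 mm across, cap 14 mm across and 24 mm long. This point lies half-way along it on its axis; its x axis runs along the tube towards the red cap. At the start it leans, cap up, about 28 degrees from upright in the glass beaker, its foot on the beaker's bottom and its side on the beaker's rim
- thermometer_tip (a point): centre of the foot, the plain end of the thermometer tube, 97 mm from its middle
- beaker: loose glass beaker, 65 mm across and 88 mm high, origin at the centre of its underside; it holds the thermometer, which leans along the beaker's +x axis
- specimen_box: white heated specimen box fixed on the bench, 244 mm deep (x), 160 mm wide (y), 95 mm high to the rim under the lid. Origin: centre of its underside; front towards its -x. Its front 44 mm is a ledge 85 mm high with the display on its face and the thermometer pocket in its top; the lid covers the 200 mm behind. It stands either left or right of the lab scale, the beaker on the other side
- pocket_mouth (a point): centre of the mouth of the thermometer pocket, level with the ledge's top (85 mm above the bench; a flat steel collar 35 mm across round it stands 2 mm higher): an upright round hole 18 mm across, widened to 26 mm at the mouth, 70 mm deep; in the box's frame it lies at x -100, y +50 mm
- pocket_floor (a point): centre of the bottom of the thermometer pocket, 15 mm above the bench
- box_lid (a joint): opening angle of the lid in rad, 0 shut; it opens upwards about the hinge along the box's y axis at its back, stops at 1.25, weighs 0.3 to 0.65 kg, has no stay and falls shut from any angle
- lid_handle (a point): middle of the lid's black handle bar, a round bar 12 mm thick along the box's y axis, 100 mm between its two posts, its axis 40 mm above the lid's top and 30 mm behind the lid's front edge. The lid is 22 mm thick; shut, its top is 119 mm and the bar 159 mm above the bench. Seen from the hinge the bar lies, lid shut, 175 mm to the front (-x of the box) and 62 mm up; the point turns with the lid
- lid_hinge (a point): middle of the lid's hinge axis, at the back of the box, 97 mm above the bench; its axes are those of the box
- small_bottle: bystander: small white bottle with red cap, 38 mm across, 70 mm high, origin at its underside
- tin: bystander: round aluminium tin with slip lid, 59 mm across, 38 mm high, origin at its underside
- tape: bystander: roll of adhesive tape lying flat, 66 mm across, 18 mm high, origin at its underside

How it is judged:
On the way:
1. the thermometer stands in the pocket, down to the bottom and let go, the lid still shut (horizontal distance between thermometer_tip and pocket_floor below 0.008 m and z of thermometer_tip in the frame of pocket_floor below 0.008 m and angle between thermometer_mid's own x axis and vertical below 0.15 rad and height (world z) of thermometer_mid above 0.08 m and contact force between each of the fingers, the arm and thermometer below 0.05 N and value of joint box_lid below 0.09 rad), for 0.3 s.
At the end, for the whole second after the job is handed in: The robot alone holds the lid still at 45 +/- 5 degrees (0.5 N or more); the thermometer stands in the pocket untouched, foot within 8 mm of the bottom, tilt under 0.15 rad; beaker upright; bottle, tin and tape upright within 30 mm of their starts (horizontal distance between thermometer_tip and pocket_floor below 0.008 m and z of thermometer_tip in the frame of pocket_floor below 0.008 m and angle between thermometer_mid's own x axis and vertical below 0.15 rad and height (world z) of thermometer_mid above 0.08 m and contact force between each of the fingers, the arm and thermometer below 0.05 N and value of joint box_lid between 0.698 and 0.873 rad and velocity of joint box_lid between -0.1 and 0.1 rad/s and contact force between any of the fingers, the arm and box_lid above 0.5 N and contact force between each of thermometer, beaker, small_bottle, tin, tape and box_lid below 0.05 N and angle between each of beaker, small_bottle, tin, tape's own z axis and vertical below 0.2 rad and distance of each of small_bottle, tin, tape from where it was at the start of the episode below 0.03 m); the arm keeps its last pose, push and grip.
It fails at once if the lid was opened wider than 55 degrees (value of joint box_lid above 0.96 rad).
It fails at once if the beaker was knocked over (angle between beaker's own z axis and vertical above 0.6 rad).
It fails at once if a bystander (bottle, tin, tape) was moved by more than 30 mm (distance of any of small_bottle, tin, tape from where it was at the start of the episode above 0.03 m).
It also fails if it takes over 72 s, if anything falls off the work surface, if the arm or the gripper's body presses on something with over 40 N, if the wrist force passes 120 N, or if a joint passes its speed limit or range.

## Working session

There is one attempt and no reset: what is moved stays moved. The work goes in short steps, Python scripts to look and compute and a tool call to move; the robot and the scene stay as the last step left them, time stands still between calls to the robot, and variables do not carry over. Pictures are saved under pics/ and viewed, and the job is handed in when it is done.

Besides the shell and the picture viewer there is one more tool, called by a JSON object that holds its "api" and its "payload", one argument or row to a line. carry_out: Moves the arm, as the interface text tells. Its arguments: {"type":"object","properties":{"motion":{"type":"array"},"squeeze":{"type":"number"}},"required":["motion"]}

```bash
ls; mkdir -p pics; cat > h.py <<'E'
import numpy as np, cv2, json
from rig import arm, optics
def snap(cam,name):
    s=optics.snapshot(cam); p=np.array(s['pixels'],dtype=np.uint8)
    cv2.imwrite(f'pics/{name}.png',p[:,:,::-1]); 
    np.savez(f'pics/{name}.npz',**{k:np.array(v) for k,v in s.items()}); return s
def load(name): return dict(np.load(f'pics/{name}.npz'))
def ray(s,u,v):
    K=np.array(s['intrinsics']);k=float(s['k1'])
    d=cv2.undistortPoints(np.array([[[u,v]]],float),K,np.array([k,0,0,0,0.]))[0,0]
    R=cv2.Rodrigues(np.array(s['rvec'],float))[0];t=np.array(s['tvec'],float).ravel()
    r=R.T@np.array([d[0],d[1],1]);return -R.T@t, r/np.linalg.norm(r)
def onz(s,u,v,z):
    c,r=ray(s,u,v); return c+r*(z-c[2])/r[2]
def tri(*a):
    A=np.zeros((3,3));b=np.zeros(3);L=[]
    for s,u,v in a:
        c,r=ray(s,u,v);P=np.eye(3)-np.outer(r,r);A+=P;b+=P@c;L.append((c,r))
    x=np.linalg.solve(A,b);return x,[np.linalg.norm(np.cross(x-c,r)) for c,r in L]
def proj(s,X):
    return cv2.projectPoints(np.array(X,float).reshape(-1,3),np.array(s['rvec'],float),np.array(s['tvec'],float),np.array(s['intrinsics'],float),np.array([float(s['k1']),0,0,0,0]))[0][:,0]
E
python3 - <<'E'
from h import *
for c in ['scene','top','wrist']:
    s=snap(c,c+'0'); print(c,ray(s,320,200),s['k1'])
o=arm.get_obs(); print({k:np.round(v,4).tolist() for k,v in o.items()},arm.grasp_offset)
E
```

```text
pics
scene (array([-0.14796675, -0.51511495,  1.10346   ]), array([ 0.53901109,  0.34209676, -0.76969919])) -0.0022629740371849006
top (array([ 0.42918776, -0.09575162,  1.23720079]), array([ 0.10735554, -0.01015022, -0.99416888])) -0.07208402408779897
wrist (array([0.18710058, 0.5225826 , 0.37367385]), array([ 0.23240779, -0.10962934, -0.96642021])) -0.045167568896168436
{'clock': 0.15, 'joints': [0.9042, 0.2592, 1.5358, -0.0, 1.348, -0.2028], 'qd': [0.0003, -0.0023, -0.0026, -0.0011, 0.0002, 0.0007], 'joint_efforts': [0.0016, -44.6387, -29.0819, -0.0004, 0.0082, 0.0], 'tool_pos': [0.2458, 0.4916, 0.2307], 'eef_rot': [0.688, 0.1621, 0.6884, -0.163], 'force': [-0.0683, 0.3703, -0.1674], 'wrist_torque': [-0.022, 0.0224, 0.023], 'width': 0.085} 0.0187
```

View pics/scene0.png

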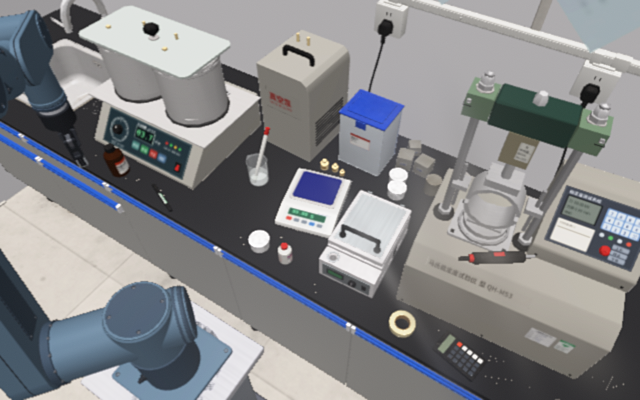

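View pics/top0.png

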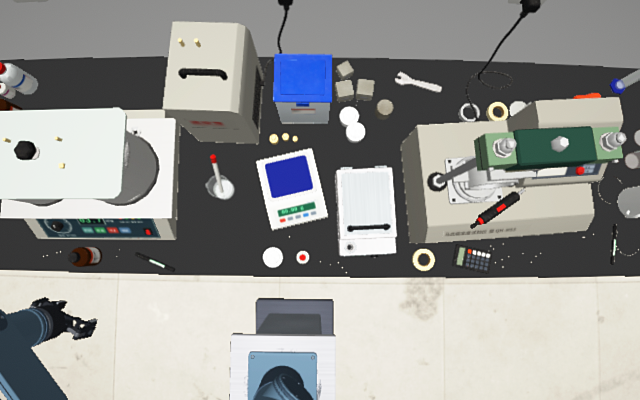

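View pics/wrist0.png

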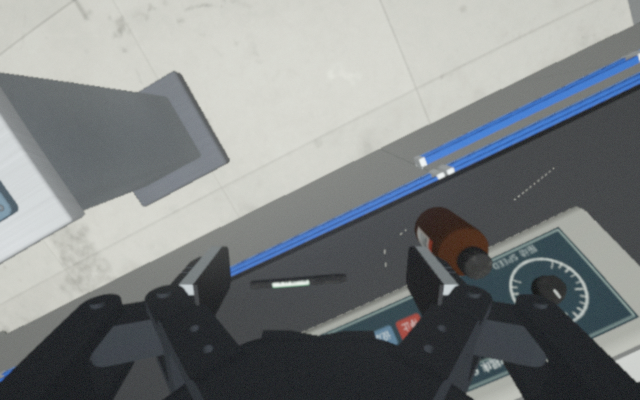

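The scene and top views agree. In the top view the beaker is at about (222,188) with the cap at (213,158), the box is at (366,210) with the handle bar at (369,227), and the pocket is near (349,246). The tin is at (273,257), the bottle at (303,257) and the tape at (423,259). I'll zoom in next.

```bash
python3 - <<'E'
import cv2,numpy as np
t=cv2.imread('pics/top0.png');s=cv2.imread('pics/scene0.png')
f=lambda im,x,y,w,h,k:cv2.resize(im[y:y+h,x:x+w],None,fx=k,fy=k,interpolation=cv2.INTER_CUBIC)
a=f(t,190,145,60,65,6); b=f(t,325,155,80,110,5)
H=600
c=np.zeros((600,800,3),np.uint8)
c[:a.shape[0],:a.shape[1]]=a; c[:b.shape[0],380:380+b.shape[1]]=b
cv2.imwrite('pics/ct.png',c)
a=f(s,235,115,50,80,6); b=f(s,310,180,110,120,4)
c=np.zeros((600,800,3),np.uint8)
c[:a.shape[0],:a.shape[1]]=a; c[:b.shape[0],320:320+b.shape[1]]=b
cv2.imwrite('pics/cs.png',c)
E
```

```text
(no output)
```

View pics/ct.png

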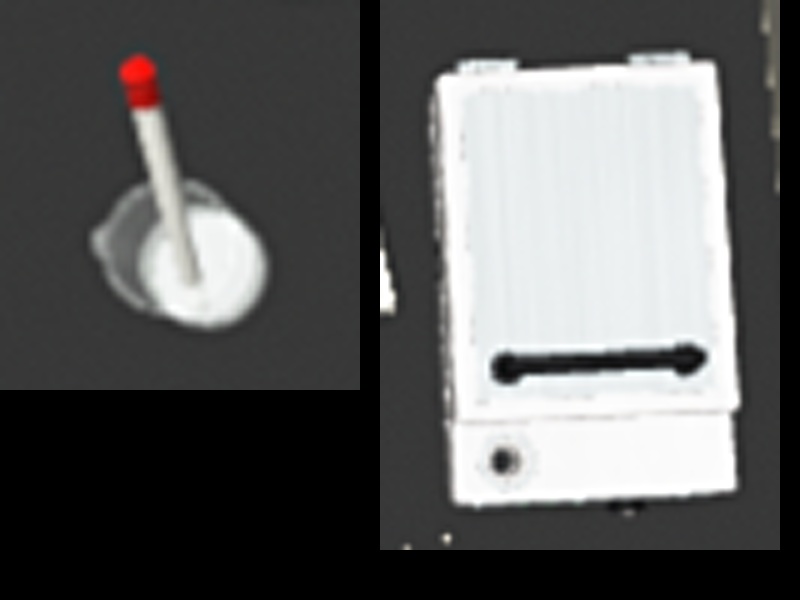

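View pics/cs.png

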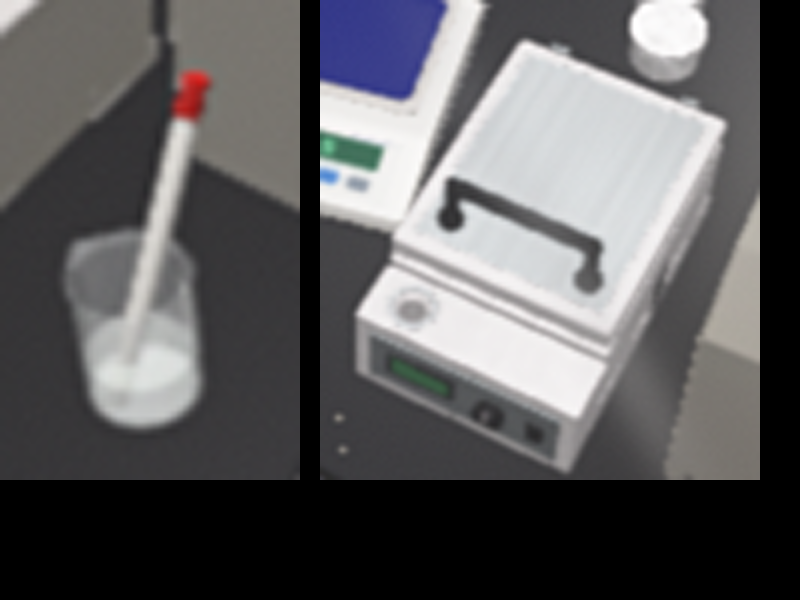

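```bash
cat > m.py <<'E'
from h import *
t=load('top0');s=load('scene0')
ft=lambda x,y,x0,y0,k,ox=0:((x-ox+.5)/k-.5+x0,(y+.5)/k-.5+y0)
T1=lambda x,y:ft(x,y,190,145,6); T2=lambda x,y:ft(x,y,325,155,5,380)
S1=lambda x,y:ft(x,y,235,115,6); S2=lambda x,y:ft(x,y,310,180,4,320)
def red(sn,roi):
    p=sn['pixels'].astype(int);x,y,w,h=roi;q=p[y:y+h,x:x+w]
    m=((q[...,0]>120)&(q[...,1]<90)&(q[...,2]<90)).astype(np.uint8)
    M=cv2.moments(m,True);return M['m10']/M['m00']+x,M['m01']/M['m00']+y
for n,a,b in [('tip',T1(138,66),S1(197,78)),('bound',T1(146,107),S1(184,118)),('foot',T1(192,280),S1(128,362)),('capc',red(t,(190,145,60,40)),red(s,(235,115,50,40))),
 ('barL',T2(500,367),S2(452,183)),('barR',T2(698,358),S2(598,245)),('collar',T2(507,461),S2(412,308))]:
    x,e=tri((t,*a),(s,*b)); print(n,x.round(4),np.round(e,4))
print('collar z.087',onz(t,*T2(507,461),.087),onz(s,*S2(412,308),.087))
# lid top corners z .119 top view
c=[onz(t,*T2(*q),.119) for q in [(437,75),(713,63),(738,408),(450,421)]]
print(np.round(c,4)); c=np.array(c)
print('angles',[np.degrees(np.arctan2(*(c[j]-c[i])[1::-1])).round(2) for i,j in [(3,0),(2,1),(1,0),(2,3)]])
print('lens',[np.linalg.norm((c[j]-c[i])[:2]).round(4) for i,j in [(3,0),(2,1),(1,0),(2,3)]])
print('tin',onz(t,273,257,.038),'bottle',onz(t,303,257,.07),'tape',onz(t,423,259,.018))
print('beaker liquid/bottom c', onz(t,*T1(203,265),.02))
E
python3 m.py
```

```text
tip [0.6623 0.1886 0.1722] [0.0005 0.0005]
bound [0.6466 0.1875 0.1575] [0. 0.]
foot [0.5831 0.1931 0.0288] [0.0005 0.0005]
capc [0.6568 0.1895 0.1649] [0.0004 0.0004]
barL [ 0.4723 -0.1873  0.1568] [0.0028 0.0028]
barR [ 0.477  -0.2926  0.1619] [0.0011 0.0011]
collar [ 0.4193 -0.1947  0.0845] [0.0005 0.0005]
collar z.087 [ 0.41958582 -0.19490598  0.087     ] [ 0.41760742 -0.19510194  0.087     ]
[[ 0.6375 -0.1518  0.119 ]
 [ 0.6467 -0.3097  0.119 ]
 [ 0.4505 -0.3218  0.119 ]
 [ 0.4417 -0.1602  0.119 ]]
angles [np.float64(2.47), np.float64(3.51), np.float64(93.31), np.float64(93.11)]
lens [np.float64(0.196), np.float64(0.1966), np.float64(0.1582), np.float64(0.1618)]
tin [0.38633556 0.03001918 0.038     ] bottle [ 0.38859405 -0.06024844  0.07      ] tape [ 0.38385511 -0.4238323   0.018     ]
beaker liquid/bottom c [0.59184414 0.19025911 0.02      ]
```

```bash
python3 - <<'E'
from m import *
print('---')
for q in [(167,126),(240,143),(258,139)]: print(onz(t,*q,0.0).round(3))
for q in [(265,122),(317,157)]: print('sc',onz(s,*q,0.).round(3))
for n,a,b in [('gb tl',(174,22),(289,8)),('gb frontL',(171,88),(257,64)),('gb frontR',(250,95),(318,89)),('scaleTL',(257,157),(310,168))]:
    x,e=tri((t,*a),(s,*b));print(n,x.round(3),np.round(e,3))
# thermometer axis by planes
def plane(sn,a,b):
    c,r1=ray(sn,*a);_,r2=ray(sn,*b);n=np.cross(r1,r2);return c,n/np.linalg.norm(n)
def axis(sn,roi,k):
    pass
c1,n1=plane(t,T1(138,66),T1(188,265));c2,n2=plane(s,S1(194,88),S1(132,345))
d=np.cross(n1,n2);d/=np.linalg.norm(d);d*=np.sign(d[2]);print('dir',d,np.degrees(np.arccos(d[2])),np.degrees(np.arctan2(d[1],d[0])))
A=np.array([n1,n2,d]);p=np.linalg.solve(A,[n1@c1,n2@c2,0]);
for z in (.006,.1,.14,.176):print(p+d*(z-p[2])/d[2])
E
```

```text
tip [0.6623 0.1886 0.1722] [0.0005 0.0005]
bound [0.6466 0.1875 0.1575] [0. 0.]
foot [0.5831 0.1931 0.0288] [0.0005 0.0005]
capc [0.6568 0.1895 0.1649] [0.0004 0.0004]
barL [ 0.4723 -0.1873  0.1568] [0.0028 0.0028]
barR [ 0.477  -0.2926  0.1619] [0.0011 0.0011]
collar [ 0.4193 -0.1947  0.0845] [0.0005 0.0005]
collar z.087 [ 0.41958582 -0.19490598  0.087     ] [ 0.41760742 -0.19510194  0.087     ]
[[ 0.6375 -0.1518  0.119 ]
 [ 0.6467 -0.3097  0.119 ]
 [ 0.4505 -0.3218  0.119 ]
 [ 0.4417 -0.1602  0.119 ]]
angles [np.float64(2.47), np.float64(3.51), np.float64(93.31), np.float64(93.11)]
lens [np.float64(0.196), np.float64(0.1966), np.float64(0.1582), np.float64(0.1618)]
tin [0.38633556 0.03001918 0.038     ] bottle [ 0.38859405 -0.06024844  0.07      ] tape [ 0.38385511 -0.4238323   0.018     ]
beaker liquid/bottom c [0.59184414 0.19025911 0.02      ]
---
[0.796 0.387 0.   ]
[0.742 0.148 0.   ]
[0.756 0.091 0.   ]
sc [0.832 0.345 0.   ]
sc [0.781 0.086 0.   ]
gb tl [0.887 0.228 0.445] [0.016 0.016]
gb frontL [0.797 0.29  0.285] [0.022 0.022]
gb frontR [0.791 0.078 0.28 ] [0.007 0.007]
scaleTL [0.7   0.078 0.022] [0.014 0.014]
dir [ 0.42898761 -0.05549225  0.90160426] 25.63025235090901 -7.3706404288989456
[0.57689526 0.1964708  0.006     ]
[0.6216209  0.19068526 0.1       ]
[0.6406531  0.18822332 0.14      ]
[0.65778207 0.18600758 0.176     ]
```

```bash
cat >> h.py <<'E'
from scipy.spatial.transform import Rotation as Rn
def cur():
    o=arm.get_obs();q=o['eef_rot'];return np.array(o['tool_pos']),Rn.from_quat([q[1],q[2],q[3],q[0]])
def tool(xdir,ydir):
    x=np.array(xdir,float);x/=np.linalg.norm(x);y=np.array(ydir,float);y-=x*(x@y);y/=np.linalg.norm(y)
    return Rn.from_matrix(np.stack([x,y,np.cross(x,y)],1))
def delta(p,R,p0=None,R0=None):
    if p0 is None:p0,R0=cur()
    d=R0.inv().apply(np.array(p)-p0)*1000;w=(R0.inv()*R).as_rotvec()
    print('dx %.1f dy %.1f dz %.1f  wx %.4f wy %.4f wz %.4f'%(*d,*w),'| rows>=',np.linalg.norm(d)/50,np.degrees(np.linalg.norm(w))/8.59)
E
python3 - <<'E'
from h import *
p,R=cur();print(R.as_matrix().round(3));s=load('wrist0');c,r=ray(s,320,200);print('cam in tool',R.inv().apply(c-p),R.inv().apply(r))
for y in ([0,1,0],[0,-1,0]):
    delta([.50,.19,.30],tool([0,0,-1],y))
E
```

```text
[[-0.001  0.447  0.894]
 [-0.001  0.894 -0.447]
 [-1.    -0.001 -0.   ]]
cam in tool [-0.14299932  0.00126292 -0.06637459] [0.96634491 0.00724397 0.2571479 ]
dx -69.2 dy -156.1 dz 362.3  wx -0.4638 wy -0.0006 wz 0.0013 | rows>= 8.010015012260924 3.093423780018688
dx -69.2 dy -156.1 dz 362.3  wx 2.6778 wy 0.0018 wz 0.0008 | rows>= 8.010015012260924 17.86118921962507
```

{"api": "carry_out", "payload": {
  "motion": [
    {"fingers":85,"dx":-69,"dy":-156,"dz":362,"wx":-0.464,"wy":0,"wz":0},
    {"fingers":85,"dx":-69,"dy":-156,"dz":362,"wx":-0.464,"wy":0,"wz":0},
    {"fingers":85,"dx":-69,"dy":-156,"dz":362,"wx":-0.464,"wy":0,"wz":0},
    {"fingers":85,"dx":-69,"dy":-156,"dz":362,"wx":-0.464,"wy":0,"wz":0},
    {"fingers":85,"dx":-69,"dy":-156,"dz":362,"wx":-0.464,"wy":0,"wz":0},
    {"fingers":85,"dx":-69,"dy":-156,"dz":362,"wx":-0.464,"wy":0,"wz":0},
    {"fingers":85,"dx":-69,"dy":-156,"dz":362,"wx":-0.464,"wy":0,"wz":0},
    {"fingers":85,"dx":-69,"dy":-156,"dz":362,"wx":-0.464,"wy":0,"wz":0},
    {"fingers":85,"dx":-69,"dy":-156,"dz":362,"wx":-0.464,"wy":0,"wz":0},
    {"fingers":85,"dx":-69,"dy":-156,"dz":362,"wx":-0.464,"wy":0,"wz":0},
    {"fingers":85,"dx":-69,"dy":-156,"dz":362,"wx":-0.464,"wy":0,"wz":0},
    {"fingers":85,"dx":-69,"dy":-156,"dz":362,"wx":-0.464,"wy":0,"wz":0},
    {"fingers":85,"dx":-69,"dy":-156,"dz":362,"wx":-0.464,"wy":0,"wz":0}
  ]
}}

```text
clock: 1.45
tool_pos: [0.4989, 0.1918, 0.3002]
eef_rot: [0.707, -0.001, 0.707, 0.001]
force: [-0.7, -0.7, -1.2]
width: 0.085
```

```bash
python3 - <<'E'
from h import *
snap('wrist','w1');print(cur()[0],cur()[1].as_matrix().round(3),arm.get_obs()['clock'])
E
```

```text
[0.49907506 0.19166221 0.30023142] [[-0.    -0.002  1.   ]
 [ 0.     1.     0.002]
 [-1.     0.    -0.   ]] 1.5
```

View pics/w1.png

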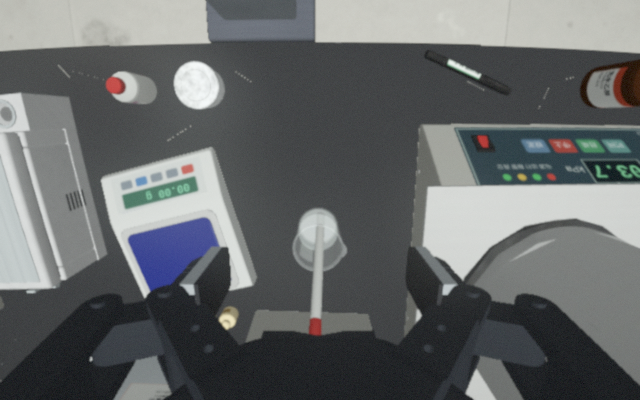

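The wrist picture shows the beaker at (320,240), with the tube running from about (322,222) to the cap at (316,328). I'll fit the tube axis with colour masks.

```bash
python3 - <<'E'
import cv2
s=cv2.imread('pics/w1.png');cv2.imwrite('pics/c1.png',cv2.resize(s[200:345,270:370],None,fx=4,fy=4,interpolation=cv2.INTER_CUBIC))
E
```

```text
(no output)
```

View pics/c1.png

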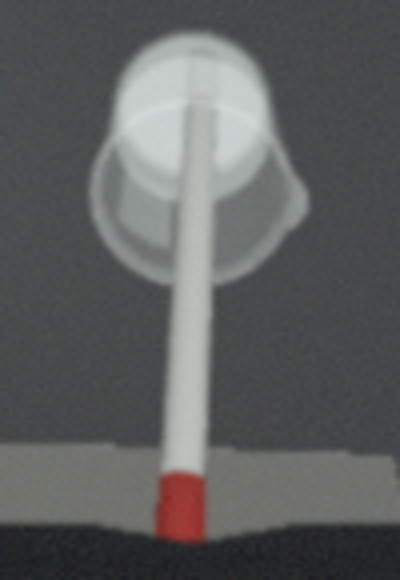

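```bash
python3 - <<'E' | sed -n '/---/,$p'
from m import *
print('---')
w=load('w1');W=lambda x,y:((x+.5)/4-.5+270,(y+.5)/4-.5+200)
print('bound',tri((t,*T1(146,107)),(s,*S1(184,118)),(w,*W(184,474))))
print('bound sw',tri((s,*S1(184,118)),(w,*W(184,474))))
def plane(sn,a,b):
    c,r1=ray(sn,*a);_,r2=ray(sn,*b);n=np.cross(r1,r2);return c,n/np.linalg.norm(n)
P={'t':plane(t,T1(140,75),T1(183,240)),'s':plane(s,S1(190,95),S1(145,290)),'w':plane(w,W(184,474),W(200,110))}
for a,b in ('ts','sw','tw'):
    (c1,n1),(c2,n2)=P[a],P[b]
    d=np.cross(n1,n2);d/=np.linalg.norm(d);d*=np.sign(d[2]);print(a,b,'dir',d.round(3),np.degrees(np.arccos(d[2])),np.degrees(np.arctan2(d[1],d[0])))
    p=np.linalg.solve(np.array([n1,n2,d]),[n1@c1,n2@c2,0])
    for z in (.006,.14,.176):print((p+d*(z-p[2])/d[2]).round(4))
# predicted bar/beaker
b=np.array([proj(w,[.0,0,0])])
for q in [(192,100),(195,125)]: print('bottom',onz(w,*W(*q),.005))
print('rim',onz(w,*W(192,192),.088))
E
```

```text
---
bound (array([0.64805689, 0.18948261, 0.15496107]), [np.float64(0.001570121153319331), np.float64(0.0005778175148145921), np.float64(0.0015534184613598383)])
bound sw (array([0.6503887 , 0.19092853, 0.15281671]), [np.float64(8.436522380010411e-05), np.float64(8.436522380030458e-05)])
t s dir [ 0.412 -0.056  0.909] 24.59890496831229 -7.770318354387774
[0.5748 0.1949 0.006 ]
[0.6356 0.1866 0.14  ]
[0.6519 0.1843 0.176 ]
s w dir [ 0.444 -0.036  0.895] 26.433831583249095 -4.596544167093198
[0.5784 0.1968 0.006 ]
[0.6448 0.1914 0.14  ]
[0.6626 0.19   0.176 ]
t w dir [ 0.463 -0.036  0.886] 27.668303432827162 -4.469128166568825
[0.5807 0.1967 0.006 ]
[0.6508 0.1912 0.14  ]
[0.6696 0.1897 0.176 ]
bottom [0.58964241 0.19305793 0.005     ]
bottom [0.60005077 0.19425946 0.005     ]
rim [0.59160415 0.19308459 0.088     ]
```

```bash
cat > g.py <<'E'
from h import *
a=np.radians(14);z=np.radians(-4.5)
up=np.array([np.sin(a)*np.cos(z),np.sin(a)*np.sin(z),np.cos(a)])
R=tool(-up,[-np.sin(z),np.cos(z),0])
G=np.array([.6435,.1915,.133]); tcp=G-.0187*up
E
python3 - <<'E'
from g import *
delta(tcp+.09*up,R); delta(tcp,R); print(tcp)
E
```

```text
dx 98.0 dy -1.9 dz 161.7  wx 0.0805 wy 0.2439 wz 0.0098 | rows>= 3.7808597469445084 1.7140860048844444
dx 185.3 dy -0.2 dz 140.0  wx 0.0805 wy 0.2439 wz 0.0098 | rows>= 4.645017614807219 1.7140860048844444
[0.63899001 0.19185494 0.11485547]
```

{"api": "carry_out", "payload": {
  "motion": [
    {"fingers":85,"dx":20,"dy":-2,"dz":50,"wx":0.03,"wy":0.09,"wz":0.004},
    {"fingers":85,"dx":50,"dy":-2,"dz":85,"wx":0.06,"wy":0.17,"wz":0.008},
    {"fingers":85,"dx":75,"dy":-2,"dz":120,"wx":0.08,"wy":0.244,"wz":0.01},
    {"fingers":85,"dx":98,"dy":-2,"dz":162,"wx":0.08,"wy":0.244,"wz":0.01},
    {"fingers":85,"dx":98,"dy":-2,"dz":162,"wx":0.08,"wy":0.244,"wz":0.01},
    {"fingers":85,"dx":98,"dy":-2,"dz":162,"wx":0.08,"wy":0.244,"wz":0.01},
    {"fingers":85,"dx":98,"dy":-2,"dz":162,"wx":0.08,"wy":0.244,"wz":0.01}
  ]
}}

```text
clock: 2.2
tool_pos: [0.6612, 0.1895, 0.2053]
eef_rot: [0.617, 0.031, 0.786, -0.024]
force: [0.1, -0.5, 0.5]
width: 0.085
```

```bash
python3 - <<'E'
from g import *
s=snap('wrist','w2');snap('scene','s2');print(cur()[0]);delta(tcp,R);print(proj(s,[G,G+.01*up]))
a=cv2.imread('pics/w2.png');b=cv2.imread('pics/s2.png')[80:220,180:340]
c=np.zeros((600,640,3),np.uint8);c[:400]=a;cv2.imwrite('pics/w2b.png',a);cv2.imwrite('pics/s2b.png',cv2.resize(b,None,fx=4,fy=4))
E
```

```text
[0.66139545 0.18935948 0.20668124]
dx 94.6 dy 0.6 dz -0.2  wx -0.0001 wy 0.0059 wz -0.0013 | rows>= 1.8910530203994345 0.04051583191246792
[[316.78189016 210.01597313]
 [316.75056462 214.01966072]]
```

View pics/w2.png

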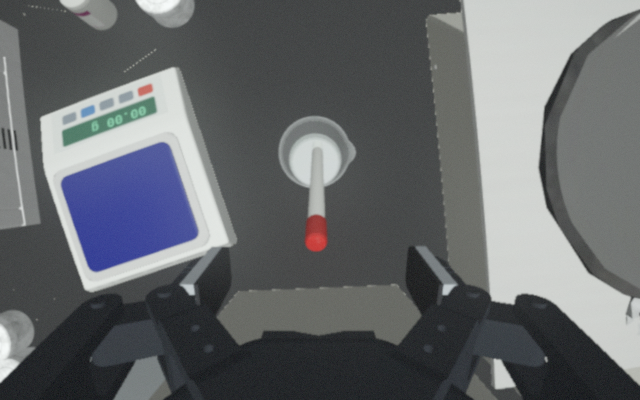

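View pics/s2b.png

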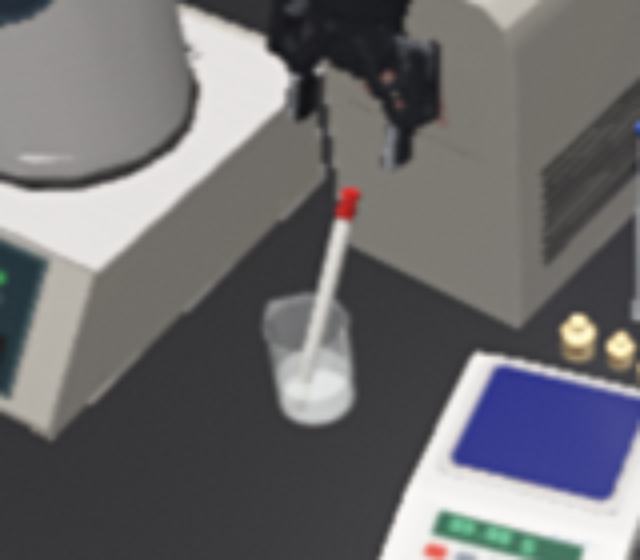

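```bash
python3 - <<'E'
from g import *
from m import t,T1
w=load('w2');s=load('s2')
S=lambda x,y:((x+.5)/4-.5+180,(y+.5)/4-.5+80)
print('-----')
print(tri((s,*S(349,194)),(w,316,240)))
print(tri((s,*S(343,217)),(w,316,217)))
print(tri((s,*S(343,217)),(w,316,217),(t,*T1(146,107)),(load('w1'),315.7,318.2)))
for fx in (.577,.5795):
  d=np.array([.469*np.cos(z),.469*np.sin(z),.883]);f=np.array([fx,.1967,.003])
  print([proj(w,f+d*l).round(1)[0] for l in (.147,.17,.194)],[(4*(proj(s,f+d*l)[0]-[180,80])).round(1) for l in (0,.17,.194)], f+d*.147,f+d*.17)
E
```

```text
tip [0.6623 0.1886 0.1722] [0.0005 0.0005]
bound [0.6466 0.1875 0.1575] [0. 0.]
foot [0.5831 0.1931 0.0288] [0.0005 0.0005]
capc [0.6568 0.1895 0.1649] [0.0004 0.0004]
barL [ 0.4723 -0.1873  0.1568] [0.0028 0.0028]
barR [ 0.477  -0.2926  0.1619] [0.0011 0.0011]
collar [ 0.4193 -0.1947  0.0845] [0.0005 0.0005]
collar z.087 [ 0.41958582 -0.19490598  0.087     ] [ 0.41760742 -0.19510194  0.087     ]
[[ 0.6375 -0.1518  0.119 ]
 [ 0.6467 -0.3097  0.119 ]
 [ 0.4505 -0.3218  0.119 ]
 [ 0.4417 -0.1602  0.119 ]]
angles [np.float64(2.47), np.float64(3.51), np.float64(93.31), np.float64(93.11)]
lens [np.float64(0.196), np.float64(0.1966), np.float64(0.1582), np.float64(0.1618)]
tin [0.38633556 0.03001918 0.038     ] bottle [ 0.38859405 -0.06024844  0.07      ] tape [ 0.38385511 -0.4238323   0.018     ]
beaker liquid/bottom c [0.59184414 0.19025911 0.02      ]
-----
(array([0.66046364, 0.18986414, 0.1708411 ]), [np.float64(0.00018503194577709737), np.float64(0.00018503194577708439)])
(array([0.64794122, 0.1897874 , 0.15653149]), [np.float64(0.0013435266309668695), np.float64(0.0013435266309666763)])
(array([0.64775144, 0.18969369, 0.15594206]), [np.float64(0.0015542779055437474), np.float64(0.0012616200140328796), np.float64(0.0019042452181587644), np.float64(0.0013705586203364955)])
[array([316.7, 212.9]), array([316.7, 230.2]), array([316.6, 252.1])] [array([298.5, 404.3]), array([346.1, 212.5]), array([353.3, 183.8])] [0.64573047 0.19129079 0.132801  ] [0.65648422 0.19044446 0.15311   ]
[array([317. , 216.2]), array([317. , 233.7]), array([316.9, 256. ])] [array([300.4, 402.3]), array([348.1, 210.7]), array([355.2, 182. ])] [0.64823047 0.19129079 0.132801  ] [0.65898422 0.19044446 0.15311   ]
```

{"api": "carry_out", "payload": {
  "motion": [
    {"fingers":85,"dx":30,"dy":0.5,"dz":0,"wx":0,"wy":0,"wz":0},
    {"fingers":85,"dx":60,"dy":1,"dz":0,"wx":0,"wy":0,"wz":0},
    {"fingers":85,"dx":85,"dy":1,"dz":-1,"wx":0,"wy":0,"wz":0},
    {"fingers":85,"dx":94,"dy":1,"dz":-1,"wx":0,"wy":0,"wz":0},
    {"fingers":85,"dx":94,"dy":1,"dz":-1,"wx":0,"wy":0,"wz":0},
    {"fingers":85,"dx":94,"dy":1,"dz":-1,"wx":0,"wy":0,"wz":0}
  ]
}}

```text
clock: 2.9
tool_pos: [0.6394, 0.1916, 0.1141]
eef_rot: [0.617, 0.032, 0.786, -0.024]
force: [0.4, -0.2, 0.1]
width: 0.0847
```

```bash
python3 - <<'E'
from g import *
s=snap('wrist','w3');print(cur()[0]);delta(tcp,R)
E
```

```text
[0.63975066 0.19155615 0.11401893]
dx -0.6 dy 0.2 dz -1.0  wx -0.0013 wy 0.0045 wz -0.0013 | rows>= 0.023389511270109468 0.03269376877456311
```

View pics/w3.png

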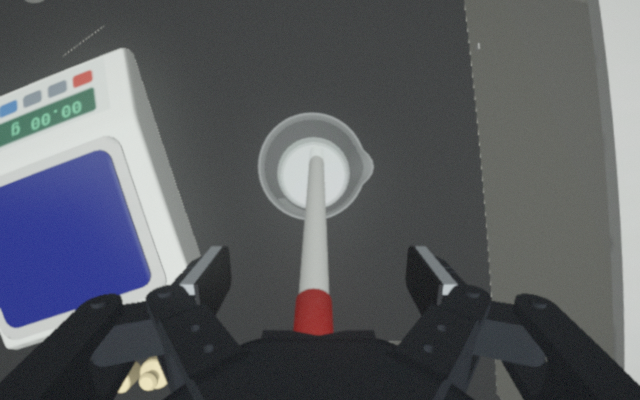

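The rod is centred between the pads, at column 315 with the pads at 205 and 430. Closing on it now.

{"api": "carry_out", "payload": {
  "motion": [
    {"fingers":5,"dx":0,"dy":0,"dz":0},
    {"fingers":5,"dx":0,"dy":0,"dz":0},
    {"fingers":5,"dx":0,"dy":0,"dz":0},
    {"fingers":5,"dx":0,"dy":0,"dz":0},
    {"fingers":5,"dx":0,"dy":0,"dz":0},
    {"fingers":5,"dx":0,"dy":0,"dz":0},
    {"fingers":5,"dx":0,"dy":0,"dz":0},
    {"fingers":5,"dx":0,"dy":0,"dz":0}
  ],
  "squeeze": 40
}}

```text
invalid input
```

```bash
python3 - <<'E'
from g import *
s=snap('wrist','w4');print(cur()[0],arm.get_obs()['width'])
E
```

```text
[0.63981757 0.19150905 0.11375679] 0.08539042586982971
```

View pics/w4.png

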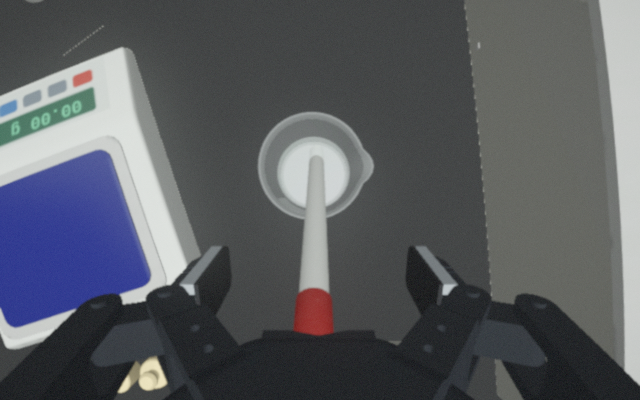

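The call was refused because the rows need all seven fields. I'll send it again complete.

{"api": "carry_out", "payload": {
  "motion": [
    {"fingers":5,"dx":0,"dy":0,"dz":0,"wx":0,"wy":0,"wz":0},
    {"fingers":5,"dx":0,"dy":0,"dz":0,"wx":0,"wy":0,"wz":0},
    {"fingers":5,"dx":0,"dy":0,"dz":0,"wx":0,"wy":0,"wz":0},
    {"fingers":5,"dx":0,"dy":0,"dz":0,"wx":0,"wy":0,"wz":0},
    {"fingers":5,"dx":0,"dy":0,"dz":0,"wx":0,"wy":0,"wz":0},
    {"fingers":5,"dx":0,"dy":0,"dz":0,"wx":0,"wy":0,"wz":0},
    {"fingers":5,"dx":0,"dy":0,"dz":0,"wx":0,"wy":0,"wz":0},
    {"fingers":5,"dx":0,"dy":0,"dz":0,"wx":0,"wy":0,"wz":0},
    {"fingers":5,"dx":0,"dy":0,"dz":0,"wx":0,"wy":0,"wz":0},
    {"fingers":5,"dx":0,"dy":0,"dz":0,"wx":0,"wy":0,"wz":0}
  ],
  "squeeze": 40
}}

```text
clock: 4.0
tool_pos: [0.6384, 0.1914, 0.1113]
eef_rot: [0.615, 0.032, 0.787, -0.025]
force: [-0.3, -0.1, -0.0]
width: 0.0107
```

```bash
python3 - <<'E'
from g import *
s=snap('wrist','w5');print(cur()[0],arm.get_obs()['width'])
p,Rc=cur()
# straight up along the rod axis (28deg) then world up
d=np.array([.469*np.cos(z),.469*np.sin(z),.883])
delta(p+.10*d,Rc);delta(p+.10*d+[0,0,.1],Rc)
E
```

```text
[0.63846042 0.19141179 0.11132048] 0.010879175770169903
dx -97.0 dy 0.1 dz 24.2  wx 0.0000 wy 0.0000 wz 0.0000 | rows>= 1.9996499693696395 0.0
dx -194.1 dy 0.1 dz -0.0  wx 0.0000 wy 0.0000 wz 0.0000 | rows>= 3.881056557176153 0.0
```

View pics/w5.png

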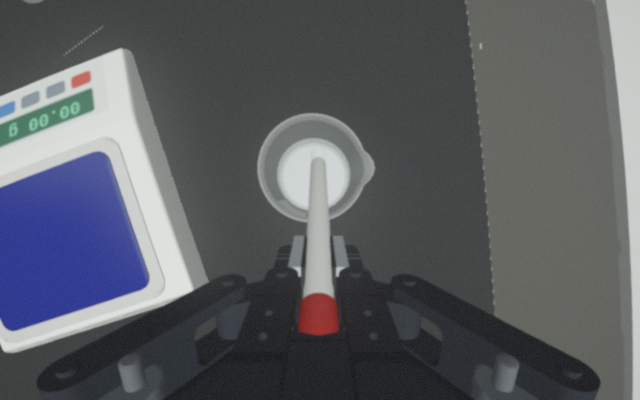

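{"api": "carry_out", "payload": {
  "motion": [
    {"fingers":5,"dx":-10,"dy":0,"dz":-1,"wx":0,"wy":0,"wz":0},
    {"fingers":5,"dx":-25,"dy":0,"dz":-3,"wx":0,"wy":0,"wz":0},
    {"fingers":5,"dx":-45,"dy":0,"dz":-6,"wx":0,"wy":0,"wz":0},
    {"fingers":5,"dx":-70,"dy":0,"dz":-9,"wx":0,"wy":0,"wz":0},
    {"fingers":5,"dx":-95,"dy":0,"dz":-13,"wx":0,"wy":0,"wz":0},
    {"fingers":5,"dx":-120,"dy":0,"dz":-16,"wx":0,"wy":0,"wz":0},
    {"fingers":5,"dx":-145,"dy":0,"dz":-20,"wx":0,"wy":0,"wz":0},
    {"fingers":5,"dx":-170,"dy":0,"dz":-24,"wx":0,"wy":0,"wz":0},
    {"fingers":5,"dx":-185,"dy":0,"dz":-26,"wx":0,"wy":0,"wz":0},
    {"fingers":5,"dx":-189,"dy":0,"dz":-26,"wx":0,"wy":0,"wz":0},
    {"fingers":5,"dx":-189,"dy":0,"dz":-26,"wx":0,"wy":0,"wz":0}
  ]
}}

```text
clock: 5.15
tool_pos: [0.6591, 0.1897, 0.3018]
eef_rot: [0.616, 0.032, 0.787, -0.025]
force: [-0.7, 0.2, -1.1]
width: 0.0108
```

```bash
python3 - <<'E'
from g import *
s=snap('wrist','w6');s=snap('scene','s6');print(cur()[0],arm.get_obs()['width'])
E
```

```text
[0.65851623 0.1896732  0.29994784] 0.010883195529432552
```

View pics/w6.png

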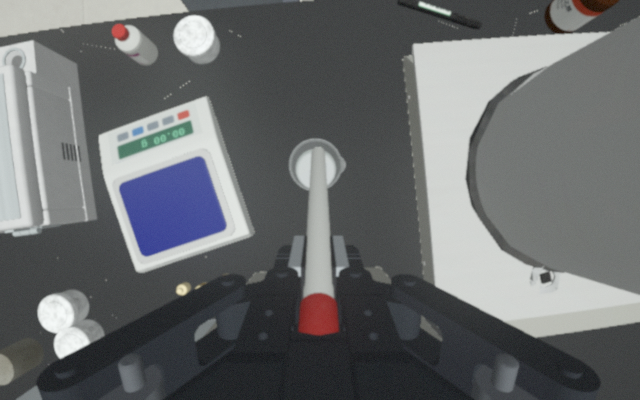

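View pics/s6.png

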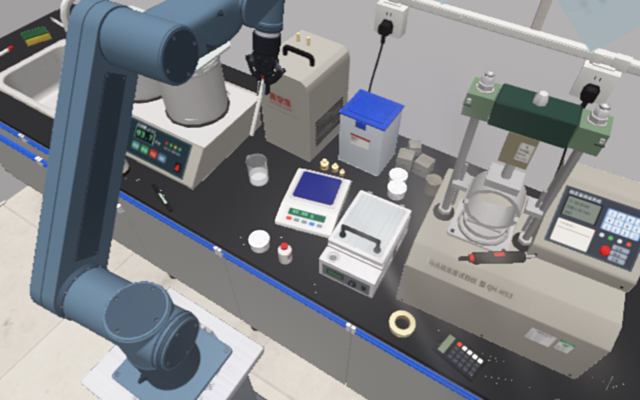

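```bash
cat > k.py <<'E'
from h import *
z=np.radians(-4.5)
d0=np.array([.469*np.cos(z),.469*np.sin(z),.883]);d0/=np.linalg.norm(d0)
foot0=np.array([.573,.196,.0034])
p5=np.array([.63846,.19141,.11132])
E
python3 - <<'E'
from k import *
p,Rc=cur()
dt=Rc.inv().apply(d0);ft=Rc.inv().apply(foot0-p5)
print('rod dir tool',dt,'foot tool',ft)
w=load('w6')
print('pred',[proj(w,p+Rc.apply(ft+dt*l)).round(1)[0] for l in (0,.1,.17)])
# scene check
s=load('s6');print('pred scene',[proj(s,p+Rc.apply(ft+dt*l)).round(1)[0] for l in (0,.1,.17)])
a=cv2.imread('pics/w6.png');cv2.imwrite('pics/c6.png',cv2.resize(a[130:345,250:390],None,fx=3.5,fy=2.7))
b=cv2.imread('pics/s6.png');cv2.imwrite('pics/c6s.png',cv2.resize(b[60:150,230:310],None,fx=6,fy=6))
E
```

```text
rod dir tool [-9.70767746e-01  6.77066691e-04  2.40019843e-01] foot tool [ 0.12064554 -0.00065704 -0.03737683]
pred [array([315.4, 153.6]), array([314.5, 212.1]), array([313. , 305.2])]
pred scene [array([251.4, 135. ]), array([258.9, 102.9]), array([264.4,  79.2])]
```

View pics/c6s.png

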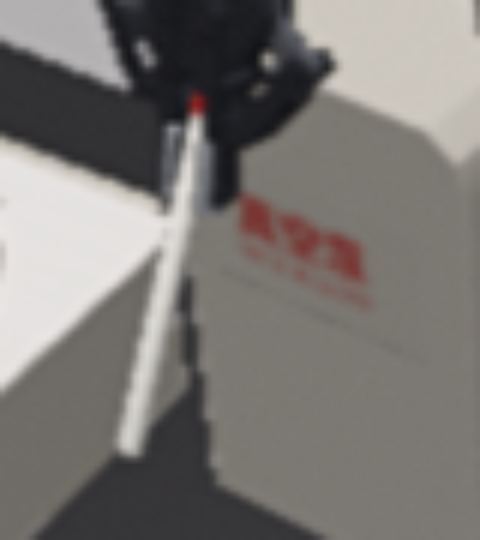

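View pics/c6.png

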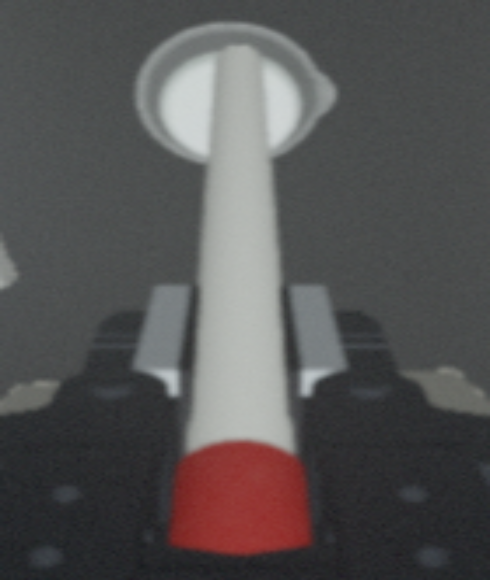

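```bash
cat >> k.py <<'E'
dt=np.array([-0.97077,.0007,.2400]);ft=np.array([.12065,-.0007,-.0374])
a=np.arctan2(.24,.97077)
Rt=tool([np.sin(a),0,-np.cos(a)],[0,1,0])
def tcp_for(foot): return np.array(foot)-Rt.apply(ft)
E
python3 - <<'E'
from k import *
print(Rt.apply(dt)); print(tcp_for([.4185,-.195,.20])); delta(tcp_for([.4185,-.195,.20]),Rt)
E
```

```text
[-7.85662444e-17  7.00000000e-04  9.99997196e-01]
[ 0.42585082 -0.1943      0.32609975]
dx 23.6 dy -401.4 dz -201.4  wx -0.0811 wy -0.4880 wz 0.0000 | rows>= 8.994499085927858 3.2994005427523136
```

{"api": "carry_out", "payload": {
  "motion": [
    {"fingers":5,"dx":1,"dy":-20,"dz":-10,"wx":-0.004,"wy":-0.024,"wz":0},
    {"fingers":5,"dx":3,"dy":-55,"dz":-27,"wx":-0.012,"wy":-0.07,"wz":0},
    {"fingers":5,"dx":6,"dy":-95,"dz":-48,"wx":-0.02,"wy":-0.12,"wz":0},
    {"fingers":5,"dx":8,"dy":-135,"dz":-68,"wx":-0.03,"wy":-0.17,"wz":0},
    {"fingers":5,"dx":10,"dy":-175,"dz":-88,"wx":-0.036,"wy":-0.22,"wz":0},
    {"fingers":5,"dx":13,"dy":-215,"dz":-108,"wx":-0.045,"wy":-0.27,"wz":0},
    {"fingers":5,"dx":15,"dy":-255,"dz":-128,"wx":-0.052,"wy":-0.32,"wz":0},
    {"fingers":5,"dx":18,"dy":-295,"dz":-148,"wx":-0.06,"wy":-0.37,"wz":0},
    {"fingers":5,"dx":20,"dy":-335,"dz":-168,"wx":-0.068,"wy":-0.42,"wz":0},
    {"fingers":5,"dx":22,"dy":-370,"dz":-186,"wx":-0.075,"wy":-0.46,"wz":0},
    {"fingers":5,"dx":24,"dy":-392,"dz":-197,"wx":-0.08,"wy":-0.48,"wz":0},
    {"fingers":5,"dx":24,"dy":-401,"dz":-201,"wx":-0.081,"wy":-0.488,"wz":0},
    {"fingers":5,"dx":24,"dy":-401,"dz":-201,"wx":-0.081,"wy":-0.488,"wz":0},
    {"fingers":5,"dx":24,"dy":-401,"dz":-201,"wx":-0.081,"wy":-0.488,"wz":0}
  ]
}}

```text
clock: 6.65
tool_pos: [0.4262, -0.1935, 0.3255]
eef_rot: [0.788, 0.001, 0.616, 0.0]
force: [0.5, 0.2, -0.8]
width: 0.0108
```

```bash
python3 - <<'E'
from k import *
for c in('wrist','scene','top'):snap(c,c[0]+'7')
p,Rc=cur();print(p,arm.get_obs()['width']);delta(tcp_for([.4185,-.195,.20]),Rt)
for c in 'st':
    s=load(c+'7');print(c,[proj(s,p+Rc.apply(ft+dt*l)).round(1)[0] for l in (0,.1,.17,.194)])
b=cv2.imread('pics/s7.png');cv2.imwrite('pics/c7s.png',cv2.resize(b[140:300,290:420],None,fx=4,fy=3.7))
b=cv2.imread('pics/t7.png');cv2.imwrite('pics/c7t.png',cv2.resize(b[190:280,310:410],None,fx=6,fy=6))
E
```

```text
[ 0.42685426 -0.19296808  0.32583398] 0.011009656160073262
dx -0.5 dy -1.3 dz -0.9  wx 0.0012 wy 0.0011 wz -0.0013 | rows>= 0.033772994180400896 0.013914288475586262
s [array([333.4, 230.8]), array([334.3, 205.1]), array([335.1, 184.7]), array([335.3, 177.2])]
t [array([353.2, 247.2]), array([357.3, 247.7]), array([360.7, 248.1]), array([361.9, 248.2])]
```

View pics/w7.png

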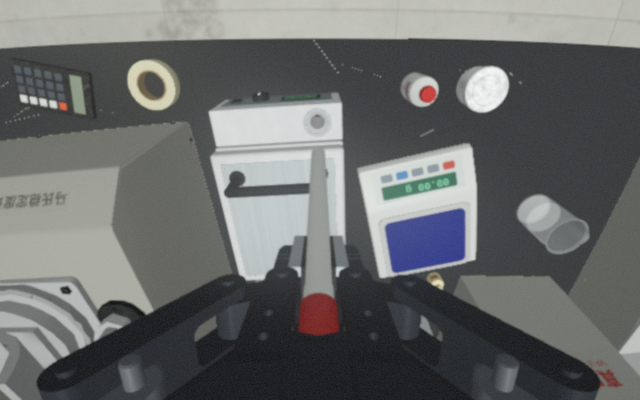

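View pics/c7s.png

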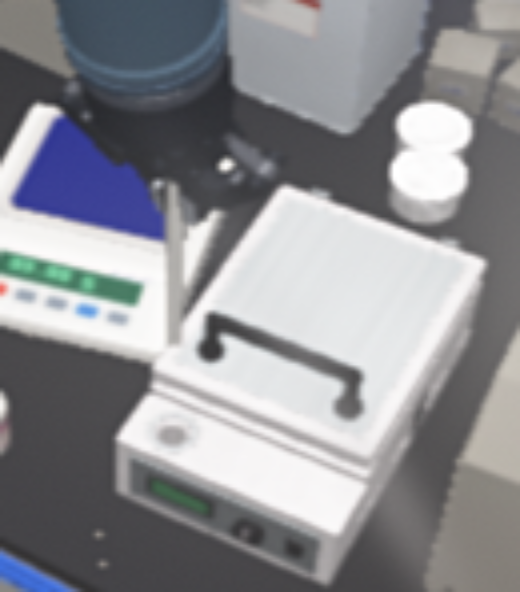

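View pics/c7t.png

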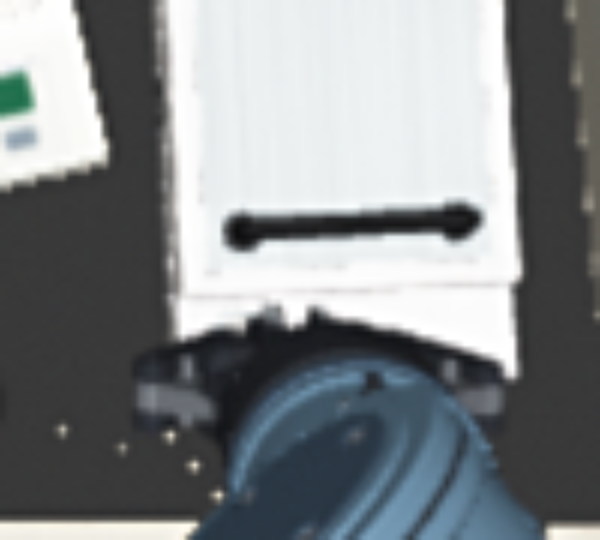

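```bash
cat > pk.py <<'E'
from k import *
def ell(n,roi,th,inv=False,show=None):
    s=load(n);p=s['pixels'];x,y,w,h=roi
    g=cv2.cvtColor(p[y:y+h,x:x+w],cv2.COLOR_RGB2GRAY);g=cv2.resize(g,None,fx=8,fy=8,interpolation=cv2.INTER_CUBIC)
    m=(g<th).astype(np.uint8);cs,_=cv2.findContours(m,cv2.RETR_EXTERNAL,cv2.CHAIN_APPROX_NONE)
    for c in cs:
        if cv2.contourArea(c)>200:
            M=cv2.moments(c);u=(M['m10']/M['m00']+.5)/8-.5+x;v=(M['m01']/M['m00']+.5)/8-.5+y
            print(n,'area',cv2.contourArea(c)/64,'px',round(u,1),round(v,1),'z.087',onz(s,u,v,.087).round(4))
E
python3 - <<'E'
from pk import *
for th in (140,170,195): ell('w7',(300,105,34,34),th)
for th in (140,170,200): ell('s7',(325,248,18,18),th)
w=load('w7')
a=cv2.imread('pics/w7.png');cv2.imwrite('pics/c7w.png',cv2.resize(a[90:200,280:360],None,fx=6,fy=5))
p,Rc=cur();print([proj(w,p+Rc.apply(ft+dt*l)).round(1)[0] for l in (0,.1)])
E
```

```text
w7 area 4.3515625 px 322.0 121.4 z.087 [ 0.4182 -0.1868  0.087 ]
w7 area 13.03125 px 317.0 115.9 z.087 [ 0.4115 -0.1928  0.087 ]
w7 area 164.8203125 px 317.0 121.1 z.087 [ 0.4177 -0.1928  0.087 ]
w7 area 26.8515625 px 314.9 132.1 z.087 [ 0.4314 -0.1954  0.087 ]
w7 area 335.125 px 317.3 120.7 z.087 [ 0.4173 -0.1924  0.087 ]
w7 area 4.0078125 px 308.5 112.1 z.087 [ 0.4069 -0.203   0.087 ]
s7 area 13.296875 px 327.2 264.3 z.087 [ 0.3899 -0.1953  0.087 ]
s7 area 15.703125 px 332.6 257.3 z.087 [ 0.4157 -0.1962  0.087 ]
s7 area 19.125 px 327.7 264.1 z.087 [ 0.3912 -0.196   0.087 ]
s7 area 31.171875 px 332.6 257.4 z.087 [ 0.4156 -0.1963  0.087 ]
s7 area 9.1484375 px 337.5 249.7 z.087 [ 0.443  -0.1948  0.087 ]
[array([316.1, 154.9]), array([315.4, 214.2])]
```

View pics/c7w.png

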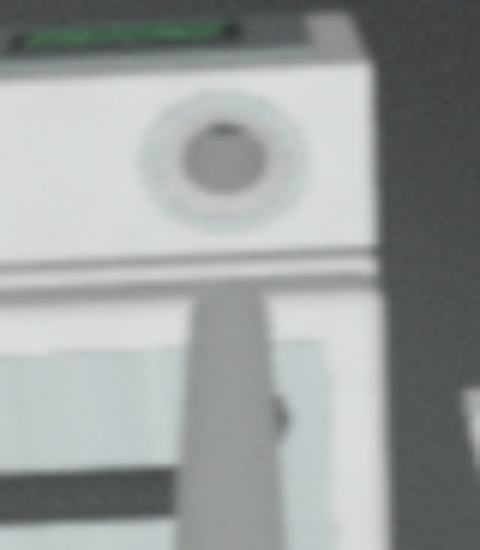

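```bash
python3 - <<'E'
from pk import *
delta(tcp_for([.418,-.195,.110]),Rt)
E
```

```text
dx 86.7 dy -1.4 dz -23.1  wx 0.0012 wy 0.0011 wz -0.0013 | rows>= 1.7951339543037887 0.013914288475586262
```

{"api": "carry_out", "payload": {
  "motion": [
    {"fingers":5,"dx":15,"dy":-1,"dz":-4,"wx":0,"wy":0,"wz":0},
    {"fingers":5,"dx":40,"dy":-1,"dz":-11,"wx":0,"wy":0,"wz":0},
    {"fingers":5,"dx":65,"dy":-1,"dz":-17,"wx":0,"wy":0,"wz":0},
    {"fingers":5,"dx":82,"dy":-1,"dz":-22,"wx":0,"wy":0,"wz":0},
    {"fingers":5,"dx":87,"dy":-1.4,"dz":-23,"wx":0,"wy":0,"wz":0},
    {"fingers":5,"dx":87,"dy":-1.4,"dz":-23,"wx":0,"wy":0,"wz":0},
    {"fingers":5,"dx":87,"dy":-1.4,"dz":-23,"wx":0,"wy":0,"wz":0}
  ]
}}

```text
clock: 7.5
tool_pos: [0.426, -0.1954, 0.2372]
eef_rot: [0.788, -0.001, 0.615, 0.0]
force: [0.9, -0.5, 0.2]
width: 0.0108
```

```bash
python3 - <<'E'
from pk import *
for c in('wrist','scene'):snap(c,c[0]+'8')
p,Rc=cur();print(p);delta(tcp_for([.418,-.195,.110]),Rt)
for c in 'sw':
    s=load(c+'8');print(c,[proj(s,p+Rc.apply(ft+dt*l)).round(1)[0] for l in (0,.1,.17)],'pk',proj(s,[.418,-.195,.087]),proj(load('s0'),[.418,-.195,.087]))
b=cv2.imread('pics/s8.png');b=cv2.resize(b[180:280,300:370],None,fx=6,fy=6)
a=cv2.imread('pics/w8.png');a=cv2.resize(a[60:180,290:350],None,fx=6,fy=5)
c=np.zeros((600,790,3),np.uint8);c[:,:420]=b;c[:,430:790]=a;cv2.imwrite('pics/c8.png',c)
E
```

```text
[ 0.42593363 -0.19567965  0.23750232]
dx 1.2 dy 1.4 dz -0.9  wx 0.0007 wy 0.0034 wz 0.0013 | rows>= 0.0410380284439349 0.024440689837451214Traceback (most recent call last):
  File "<stdin>", line 5, in <module>
  File "h.py", line 7, in load
    def load(name): return dict(np.load(f'pics/{name}.npz'))
                                ~~~~~~~^^^^^^^^^^^^^^^^^^^^
    fid = stack.enter_context(open(os.fspath(file), "rb"))
                              ~~~~^^^^^^^^^^^^^^^^^^^^^^^
FileNotFoundError: [Errno 2] No such file or directory: 'pics/s0.npz'
```

```bash
python3 - <<'E'
from pk import *
p,Rc=cur();print(p)
for c in 'sw':
    s=load(c+'8');print(c,[proj(s,p+Rc.apply(ft+dt*l)).round(1)[0] for l in (0,.1,.17)],'pk',proj(s,[.418,-.195,.087]))
b=cv2.imread('pics/s8.png');b=cv2.resize(b[180:280,300:370],None,fx=6,fy=6)
a=cv2.imread('pics/w8.png');a=cv2.resize(a[60:180,290:350],None,fx=6,fy=5)
c=np.zeros((600,790,3),np.uint8);c[:,:420]=b;c[:,430:790]=a;cv2.imwrite('pics/c8.png',c)
E
```

```text
[ 0.42593363 -0.19567965  0.23750232]
s [array([333.6, 251.4]), array([334.3, 228.7]), array([334.9, 210.9])] pk [[332.6692254  256.50045414]]
w [array([315.2, 154.1]), array([314.1, 213.1]), array([312.4, 308.1])] pk [[317.02074769 144.19173775]]
```

View pics/c8.png

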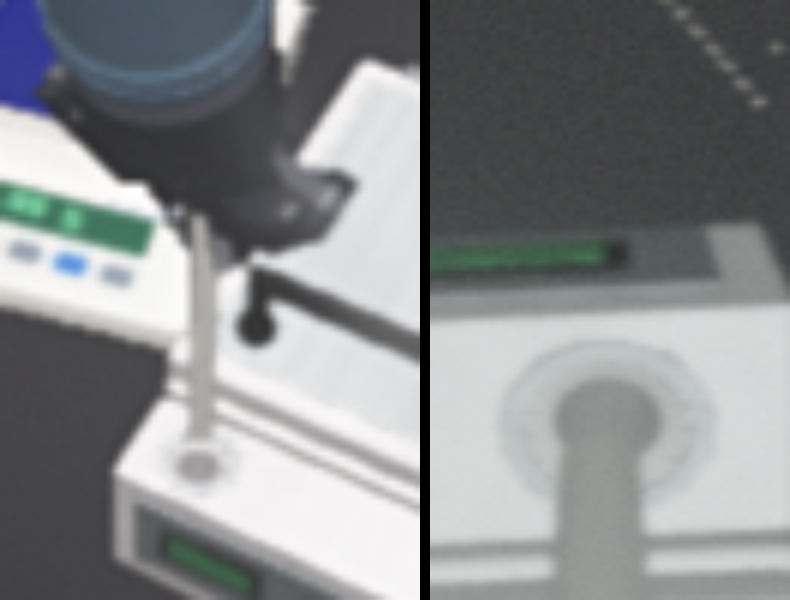

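{"api": "carry_out", "payload": {
  "motion": [
    {"fingers":5,"dx":5,"dy":1,"dz":-2.5,"wx":0,"wy":0,"wz":0},
    {"fingers":5,"dx":15,"dy":1,"dz":-5,"wx":0,"wy":0,"wz":0},
    {"fingers":5,"dx":25,"dy":1,"dz":-7.5,"wx":0,"wy":0,"wz":0},
    {"fingers":5,"dx":35,"dy":1,"dz":-10,"wx":0,"wy":0,"wz":0},
    {"fingers":5,"dx":45,"dy":1,"dz":-12.5,"wx":0,"wy":0,"wz":0},
    {"fingers":5,"dx":45,"dy":1,"dz":-12.5,"wx":0,"wy":0,"wz":0},
    {"fingers":5,"dx":45,"dy":1,"dz":-12.5,"wx":0,"wy":0,"wz":0}
  ]
}}

```text
clock: 8.3
tool_pos: [0.424, -0.1941, 0.1889]
eef_rot: [0.788, 0.001, 0.616, 0.0]
force: [3.4, 0.0, -2.1]
width: 0.0111
```

```bash
python3 - <<'E'
from pk import *
for c in('wrist','scene'):snap(c,c[0]+'9')
p,Rc=cur();print(p,arm.get_obs()['force']);delta(tcp_for([.417,-.195,.017]),Rt)
for c in 'sw':
    s=load(c+'9');print(c,[proj(s,p+Rc.apply(ft+dt*l)).round(1)[0] for l in (0,.1,.17)])
b=cv2.imread('pics/s9.png');b=cv2.resize(b[180:280,300:370],None,fx=6,fy=6)
a=cv2.imread('pics/w9.png');a=cv2.resize(a[100:340,260:380],None,fx=3,fy=2.5)
c=np.zeros((600,790,3),np.uint8);c[:,:420]=b;c[:,430:790]=a;cv2.imwrite('pics/c9.png',c)
E
```

```text
[ 0.42398338 -0.19412719  0.18929113] [ 3.95574619  0.20361692 -1.67359635]
dx 44.9 dy -0.2 dz -10.8  wx -0.0004 wy 0.0015 wz -0.0008 | rows>= 0.9238632225082647 0.011593153910379083
s [array([332.2, 261.6]), array([332.9, 240.3]), array([333.5, 223.7])]
w [array([315.4, 154.2]), array([314.4, 213.3]), array([312.9, 308.6])]
```

View pics/c9.png

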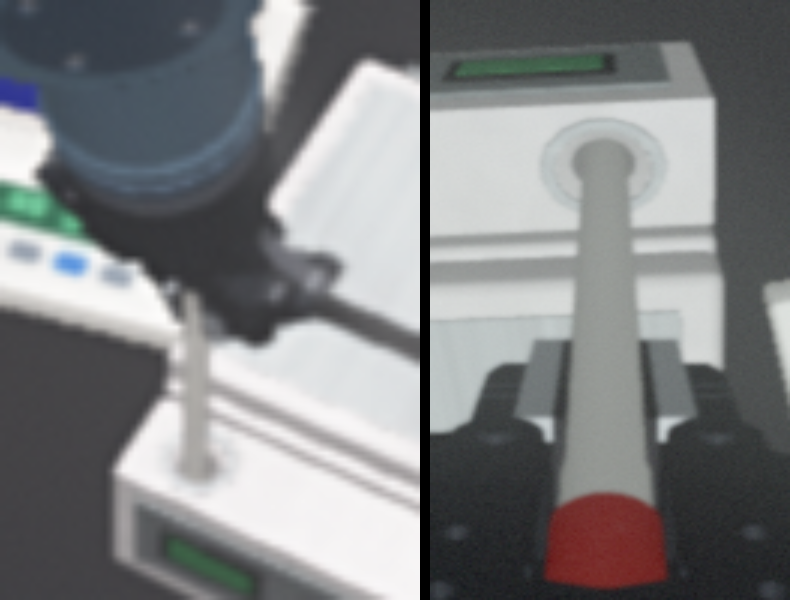

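The foot is in the mouth. The wall on the robot's side pushes with 4 N towards +x, so I'll shift 1.5 mm in +x and keep descending.

{"api": "carry_out", "payload": {
  "motion": [
    {"fingers":5,"dx":1,"dy":0,"dz":1.5,"wx":0,"wy":0,"wz":0},
    {"fingers":5,"dx":9,"dy":0,"dz":-0.5,"wx":0,"wy":0,"wz":0},
    {"fingers":5,"dx":18,"dy":0,"dz":-3,"wx":0,"wy":0,"wz":0},
    {"fingers":5,"dx":27,"dy":0,"dz":-5,"wx":0,"wy":0,"wz":0},
    {"fingers":5,"dx":35,"dy":0,"dz":-7,"wx":0,"wy":0,"wz":0},
    {"fingers":5,"dx":40,"dy":0,"dz":-8.3,"wx":0,"wy":0,"wz":0},
    {"fingers":5,"dx":40,"dy":0,"dz":-8.3,"wx":0,"wy":0,"wz":0}
  ]
}}

```text
clock: 9.1
tool_pos: [0.4253, -0.194, 0.1478]
eef_rot: [0.788, 0.001, 0.616, 0.0]
force: [2.3, 0.6, -1.5]
width: 0.0111
```

```bash
python3 - <<'E'
from pk import *
p,Rc=cur();print(p,arm.get_obs()['force'],'foot',p+Rc.apply(ft))
E
```

```text
[ 0.42530237 -0.19398421  0.14776552] [ 2.30844524  0.63027182 -1.48980233] foot [ 0.41804605 -0.1945267   0.02165951]
```

{"api": "carry_out", "payload": {
  "motion": [
    {"fingers":5,"dx":2,"dy":0,"dz":0.5,"wx":0,"wy":0,"wz":0},
    {"fingers":5,"dx":4,"dy":0,"dz":0,"wx":0,"wy":0,"wz":0},
    {"fingers":5,"dx":5.5,"dy":0,"dz":-0.3,"wx":0,"wy":0,"wz":0},
    {"fingers":5,"dx":5.5,"dy":0,"dz":-0.3,"wx":0,"wy":0,"wz":0}
  ]
}}

```text
clock: 9.5
tool_pos: [0.4263, -0.1941, 0.1431]
eef_rot: [0.788, 0.0, 0.616, 0.0]
force: [-0.3, -0.6, -0.8]
width: 0.0107
```

```bash
python3 - <<'E'
from pk import *
p,Rc=cur();print(p,arm.get_obs()['force'],'foot',p+Rc.apply(ft))
E
```

```text
[ 0.42633018 -0.19405692  0.14308785] [-0.32016868 -0.58890872 -0.77000271] foot [ 0.41912063 -0.19468725  0.01697957]
```

{"api": "carry_out", "payload": {
  "motion": [
    {"fingers":50,"dx":0,"dy":0,"dz":0,"wx":0,"wy":0,"wz":0},
    {"fingers":50,"dx":0,"dy":0,"dz":0,"wx":0,"wy":0,"wz":0},
    {"fingers":50,"dx":0,"dy":0,"dz":0,"wx":0,"wy":0,"wz":0},
    {"fingers":50,"dx":0,"dy":0,"dz":0,"wx":0,"wy":0,"wz":0},
    {"fingers":50,"dx":0,"dy":0,"dz":0,"wx":0,"wy":0,"wz":0},
    {"fingers":50,"dx":0,"dy":0,"dz":0,"wx":0,"wy":0,"wz":0}
  ]
}}

```text
clock: 10.1
tool_pos: [0.4267, -0.1943, 0.1434]
eef_rot: [0.788, 0.0, 0.616, 0.0]
force: [-0.8, -0.4, -0.4]
width: 0.0501
```

```bash
python3 - <<'E'
from pk import *
for c in('wrist','scene'):snap(c,c[0]+'10')
p,Rc=cur();print(p,arm.get_obs()['force'],arm.get_obs()['width'])
b=cv2.imread('pics/s10.png');b=cv2.resize(b[180:280,300:370],None,fx=6,fy=6)
a=cv2.imread('pics/w10.png');a=cv2.resize(a[100:340,230:410],None,fx=2,fy=2.5)
c=np.zeros((600,790,3),np.uint8);c[:,:420]=b;c[:,430:790]=a;cv2.imwrite('pics/c10.png',c)
E
```

```text
[ 0.42663614 -0.19426864  0.14335589] [ 2.30085318e-04  4.44429702e-01 -6.58097318e-01] 0.05017865507849926
```

View pics/c10.png

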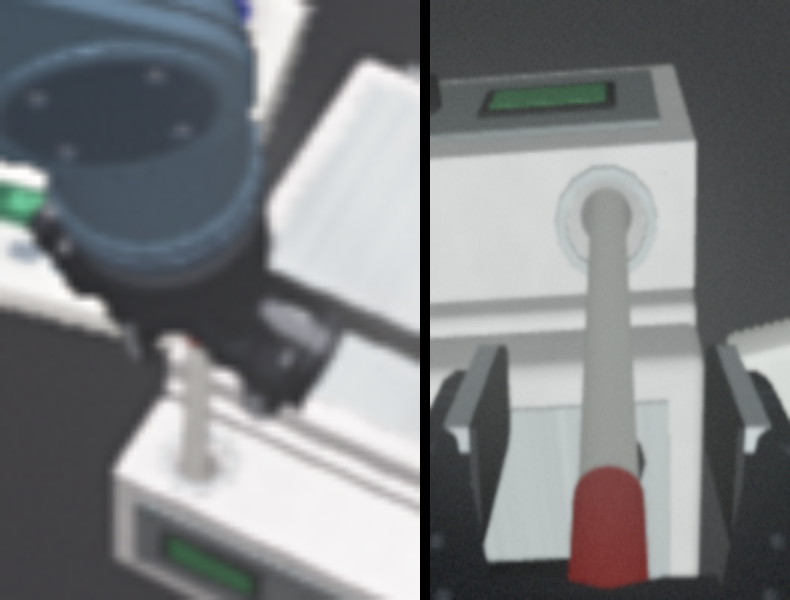

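{"api": "carry_out", "payload": {
  "motion": [
    {"fingers":50,"dx":-15,"dy":0,"dz":0,"wx":0,"wy":0,"wz":0},
    {"fingers":50,"dx":-40,"dy":0,"dz":0,"wx":0,"wy":0,"wz":0},
    {"fingers":50,"dx":-70,"dy":0,"dz":0,"wx":0,"wy":0,"wz":0},
    {"fingers":50,"dx":-105,"dy":0,"dz":0,"wx":0,"wy":0,"wz":0},
    {"fingers":50,"dx":-140,"dy":0,"dz":0,"wx":0,"wy":0,"wz":0},
    {"fingers":50,"dx":-150,"dy":0,"dz":0,"wx":0,"wy":0,"wz":0},
    {"fingers":50,"dx":-150,"dy":0,"dz":0,"wx":0,"wy":0,"wz":0}
  ]
}}

```text
clock: 10.9
tool_pos: [0.3908, -0.195, 0.2904]
eef_rot: [0.789, -0.001, 0.615, -0.001]
force: [-0.7, -0.7, 0.3]
width: 0.05
```

```bash
python3 - <<'E'
from pk import *
for c in('wrist','scene','top'):snap(c,c[0]+'11')
p,Rc=cur();print(p)
b=cv2.imread('pics/s11.png');b=cv2.resize(b[180:280,300:370],None,fx=6,fy=6)
a=cv2.imread('pics/w11.png');a=cv2.resize(a[60:300,230:410],None,fx=2,fy=2.5)
c=np.zeros((600,790,3),np.uint8);c[:,:420]=b;c[:,430:790]=a;cv2.imwrite('pics/c11.png',c)
f=np.array([.4185,-.195,.015])
for n in('s11','w11'):print(n,[proj(load(n),f+[0,0,l]).round(1)[0] for l in (.072,.17,.194)])
E
```

```text
[ 0.38993286 -0.19365291  0.28719056]
s11 [array([332.8, 256.4]), array([333.6, 234.8]), array([333.8, 229.1])]
w11 [array([317.2, 158.9]), array([316.7, 199.6]), array([316.5, 214. ])]
```

View pics/c11.png

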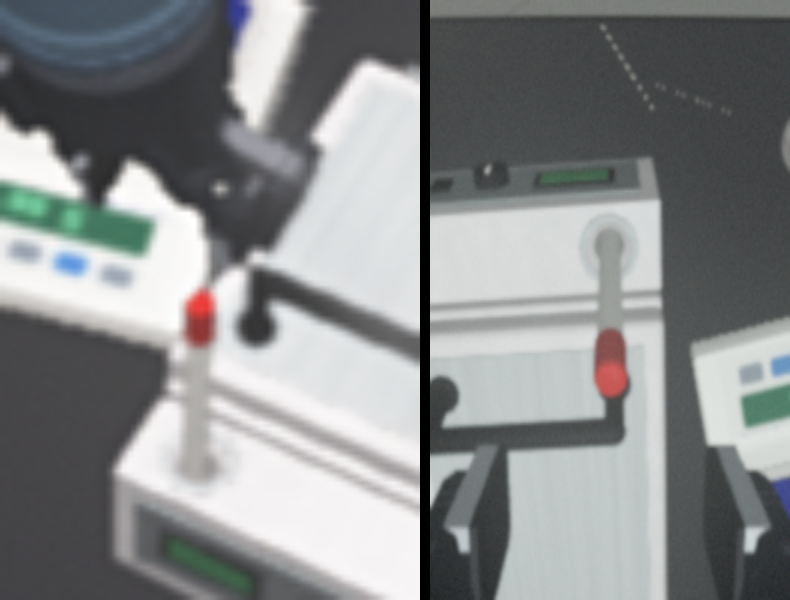

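View pics/w11.png

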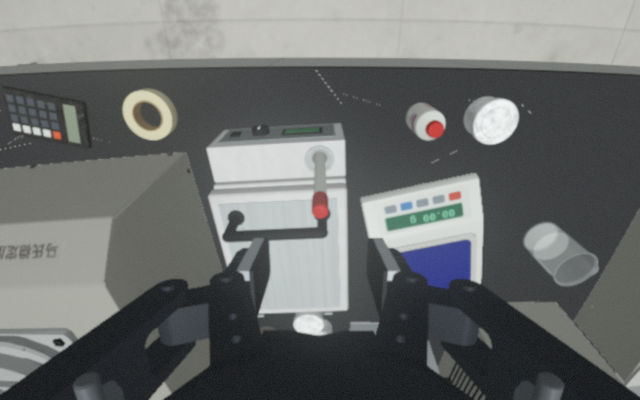

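```bash
python3 - <<'E'
from pk import *
print('captop',tri((load('s11'),333.4,230.4),(load('w11'),318.3,212)))
b=cv2.imread('pics/s0.png') if False else cv2.imread('pics/scene0.png');b=cv2.resize(b[150:350,380:520],None,fx=2.8,fy=2.8)
a=cv2.imread('pics/top0.png');a=cv2.resize(a[100:250,385:485],None,fx=3.8,fy=3.7)
c=np.zeros((600,790,3),np.uint8);c[:560,:392]=b;c[:555,400:780]=a;cv2.imwrite('pics/c12.png',c)
E
```

```text
captop (array([ 0.42014081, -0.19355582,  0.20180301]), [np.float64(0.0007312645389043963), np.float64(0.0007312645389043287)])
```

View pics/c12.png

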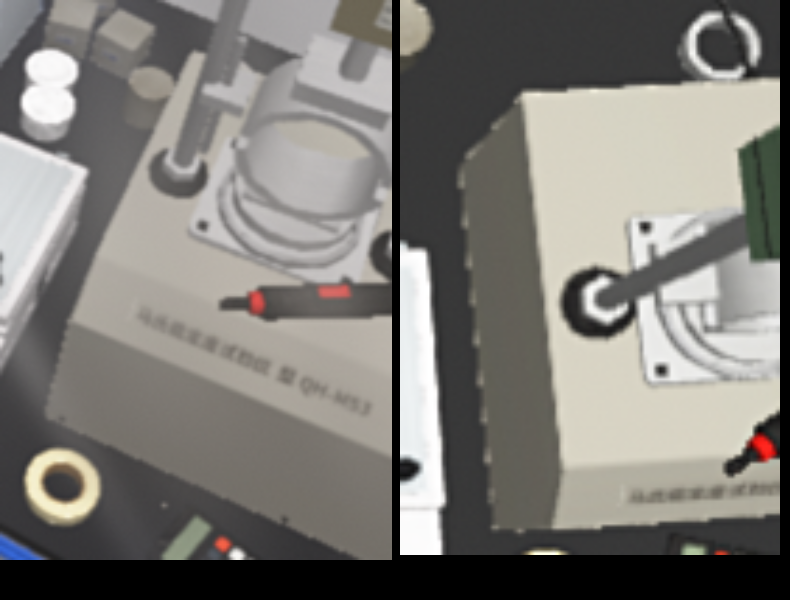

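```bash
python3 - <<'E' | sed -n '/beaker/,$p'
from pk import *
from m import t,s
print('base',onz(t,410,242,0),onz(t,402,148.6,0), onz(s,380+50/2.8,150+415/2.8,0))
print('top fl',tri((t,427.9,226.5),(s,405,265)))
print('top bl',tri((t,385+523/3.8-400/3.8,100+93/3.7),(s,380+190/2.8,150+55/2.8)))
E
```

```text
beaker liquid/bottom c [0.59184414 0.19025911 0.02      ]
base [ 0.43519195 -0.38873707  0.        ] [ 0.73063852 -0.36798309  0.        ] [ 0.44664359 -0.38427433  0.        ]
top fl (array([ 0.46768012, -0.38952196,  0.14996083]), [np.float64(0.016178905400133056), np.float64(0.016178905400133052)])
top bl (array([ 0.73855603, -0.35881535,  0.22617252]), [np.float64(0.0015710872081973416), np.float64(0.0015710872081976313)])
```

```bash
python3 - <<'E'
from pk import *
for n,x0,y0,w_,h_ in(('w11',205,175,160,140),('s11',320,200,100,80)):
    b=cv2.imread(f'pics/{n}.png');b=cv2.resize(b[y0:y0+h_,x0:x0+w_],None,fx=4.9 if n=='w11' else 7,fy=4 if n=='w11' else 7)
    cv2.imwrite(f'pics/c13{n}.png',b)
E=lambda yaw:np.array([np.cos(yaw),np.sin(yaw),0])
ex=E(np.radians(3));ey=np.array([-ex[1],ex[0],0])
M=np.array([.4745,-.2405,.159])
for n in('w11','s11','t11','w7'):print(n,[proj(load(n),M+ey*l).round(1)[0] for l in (-.05,0,.05)])
o=arm.get_obs();print(np.round(o['joints'],3))
E
```

```text
w11 [array([226.7, 236.2]), array([273.6, 234.3]), array([321.2, 232.3])]
s11 [array([377.8, 241.2]), array([360. , 233.3]), array([342.6, 225.6])]
t11 [array([387.6, 226. ]), array([369.2, 226.8]), array([350.7, 227.5])]
w7 [array([228.4, 191.9]), array([273.4, 189.6]), array([319.1, 187.4])]
[-0.879 -0.129  1.843  0.196  1.278 -2.492]
```

View pics/c13w11.png

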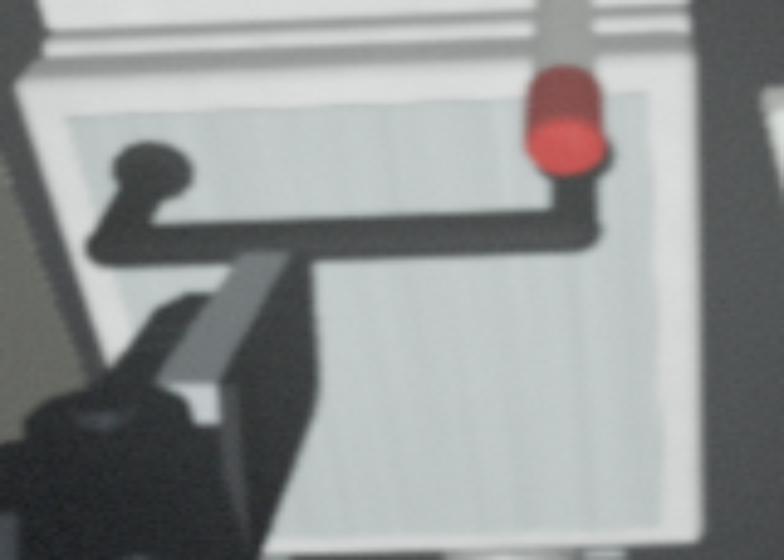

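View pics/c13s11.png

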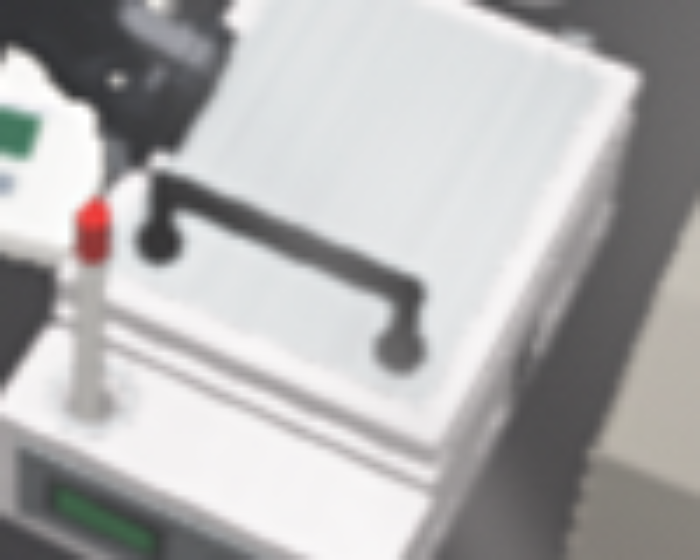

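{"api": "carry_out", "payload": {
  "motion": [
    {"fingers":50,"dx":-10,"dy":-10,"dz":0,"wx":0.14,"wy":0,"wz":0},
    {"fingers":50,"dx":-20,"dy":-20,"dz":0,"wx":0.28,"wy":0,"wz":0},
    {"fingers":50,"dx":-30,"dy":-30,"dz":0,"wx":0.42,"wy":0,"wz":0},
    {"fingers":50,"dx":-40,"dy":-40,"dz":0,"wx":0.56,"wy":0,"wz":0},
    {"fingers":50,"dx":-50,"dy":-50,"dz":0,"wx":0.7,"wy":0,"wz":0},
    {"fingers":50,"dx":-50,"dy":-60,"dz":0,"wx":0.84,"wy":0,"wz":0},
    {"fingers":50,"dx":-50,"dy":-60,"dz":0,"wx":0.98,"wy":0,"wz":0},
    {"fingers":50,"dx":-50,"dy":-60,"dz":0,"wx":1.12,"wy":0,"wz":0},
    {"fingers":50,"dx":-50,"dy":-60,"dz":0,"wx":1.26,"wy":0,"wz":0},
    {"fingers":50,"dx":-50,"dy":-60,"dz":0,"wx":1.4,"wy":0,"wz":0},
    {"fingers":50,"dx":-50,"dy":-60,"dz":0,"wx":1.54,"wy":0,"wz":0},
    {"fingers":50,"dx":-50,"dy":-60,"dz":0,"wx":1.68,"wy":0,"wz":0},
    {"fingers":50,"dx":-50,"dy":-60,"dz":0,"wx":1.82,"wy":0,"wz":0},
    {"fingers":50,"dx":-50,"dy":-60,"dz":0,"wx":1.96,"wy":0,"wz":0},
    {"fingers":50,"dx":-50,"dy":-60,"dz":0,"wx":2.1,"wy":0,"wz":0},
    {"fingers":50,"dx":-50,"dy":-60,"dz":0,"wx":2.24,"wy":0,"wz":0},
    {"fingers":50,"dx":-50,"dy":-60,"dz":0,"wx":2.36,"wy":0,"wz":0},
    {"fingers":50,"dx":-50,"dy":-60,"dz":0,"wx":2.36,"wy":0,"wz":0}
  ]
}}

```text
clock: 12.85
tool_pos: [0.3782, -0.2538, 0.3355]
eef_rot: [0.298, 0.729, 0.236, -0.57]
force: [-0.8, -0.6, 0.1]
width: 0.0502
```

```bash
cat > l.py <<'E'
from h import *
yaw=np.radians(3)
ex=np.array([np.cos(yaw),np.sin(yaw),0]);ey=np.array([-ex[1],ex[0],0]);ez=np.array([0,0,1.])
M=np.array([.4745,-.2405,.159]);off=-.018
H=M+ex*.175-ez*.062+ey*off
def pose(th,beta=np.radians(25),adv=.016):
    f=np.radians(19.51)+th;B=H-ex*.18566*np.cos(f)+ez*.18566*np.sin(f)
    b=beta-th; x=np.sin(b)*ex-np.cos(b)*ez
    R=tool(x,np.cross(ey,x))
    return B+adv*x,R,x
E
python3 - <<'E'
from l import *
p,R=cur();print(p,R.as_matrix().round(3),np.round(arm.get_obs()['joints'],3))
P,Rg,x=pose(0);print(P,Rg.as_matrix().round(3));delta(P-.08*x,Rg)
E
```

```text
[ 0.37815984 -0.25376591  0.33549047] [[ 0.24   0.683 -0.69 ]
 [ 0.003 -0.711 -0.703]
 [-0.971  0.166 -0.173]] [-1.005 -0.096  1.7    0.208  1.412 -0.235]
[ 0.48219467 -0.25812144  0.1445042 ] [[ 0.422 -0.905 -0.052]
 [ 0.022 -0.047  0.999]
 [-0.906 -0.423  0.   ]]
dx 131.9 dy 32.7 dz -23.7  wx 2.2921 wy 0.2186 wz -0.1106 | rows>= 2.757791158784339 15.375721060919732
```

{"api": "carry_out", "payload": {
  "motion": [
    {"fingers":36,"dx":0,"dy":0,"dz":0,"wx":0.138,"wy":0.013,"wz":-0.0066},
    {"fingers":36,"dx":0,"dy":0,"dz":0,"wx":0.275,"wy":0.026,"wz":-0.0132},
    {"fingers":36,"dx":0,"dy":0,"dz":0,"wx":0.413,"wy":0.039,"wz":-0.02},
    {"fingers":36,"dx":0,"dy":0,"dz":0,"wx":0.55,"wy":0.0525,"wz":-0.0265},
    {"fingers":36,"dx":0,"dy":0,"dz":0,"wx":0.688,"wy":0.0656,"wz":-0.033},
    {"fingers":36,"dx":0,"dy":0,"dz":0,"wx":0.825,"wy":0.0787,"wz":-0.04},
    {"fingers":36,"dx":0,"dy":0,"dz":0,"wx":0.963,"wy":0.0918,"wz":-0.0465},
    {"fingers":36,"dx":0,"dy":0,"dz":0,"wx":1.1,"wy":0.105,"wz":-0.053},
    {"fingers":36,"dx":0,"dy":0,"dz":0,"wx":1.238,"wy":0.118,"wz":-0.06},
    {"fingers":36,"dx":0,"dy":0,"dz":0,"wx":1.375,"wy":0.131,"wz":-0.066},
    {"fingers":36,"dx":0,"dy":0,"dz":0,"wx":1.513,"wy":0.144,"wz":-0.073},
    {"fingers":36,"dx":0,"dy":0,"dz":0,"wx":1.65,"wy":0.157,"wz":-0.08},
    {"fingers":36,"dx":15,"dy":4,"dz":-3,"wx":1.788,"wy":0.17,"wz":-0.086},
    {"fingers":36,"dx":45,"dy":11,"dz":-8,"wx":1.925,"wy":0.184,"wz":-0.093},
    {"fingers":36,"dx":75,"dy":19,"dz":-14,"wx":2.06,"wy":0.197,"wz":-0.1},
    {"fingers":36,"dx":105,"dy":26,"dz":-19,"wx":2.2,"wy":0.21,"wz":-0.106},
    {"fingers":36,"dx":132,"dy":33,"dz":-24,"wx":2.292,"wy":0.2186,"wz":-0.1106},
    {"fingers":36,"dx":132,"dy":33,"dz":-24,"wx":2.292,"wy":0.2186,"wz":-0.1106},
    {"fingers":36,"dx":132,"dy":33,"dz":-24,"wx":2.292,"wy":0.2186,"wz":-0.1106}
  ]
}}

```text
clock: 14.75
tool_pos: [0.449, -0.2601, 0.2183]
eef_rot: [-0.584, 0.608, -0.363, -0.396]
force: [0.3, 1.2, 0.3]
width: 0.0359
```

```bash
python3 - <<'E'
from l import *
p,R=cur();print(p,np.round(arm.get_obs()['joints'],3))
for c in('wrist','scene'):snap(c,c[0]+'14')
P,Rg,x=pose(0);delta(P-.08*x,Rg);delta(P,Rg)
print(proj(load('w14'),[M,M+ey*off]))
b=cv2.imread('pics/s14.png');cv2.imwrite('pics/c14.png',cv2.resize(b[150:300,270:430],None,fx=4.5,fy=4))
E
```

```text
[ 0.44903845 -0.2600633   0.21826162] [-1.009  0.027  1.931  0.452  1.008  1.864]
dx 2.3 dy 2.0 dz 1.5  wx 0.0054 wy -0.0037 wz 0.0023 | rows>= 0.06875787598284432 0.04662097303600763
dx 82.3 dy 2.2 dz 1.8  wx 0.0054 wy -0.0037 wz 0.0023 | rows>= 1.6479385464009915 0.04662097303600763
[[320.35358706 235.65183126]
 [320.55174509 212.71623165]]
```

View pics/w14.png

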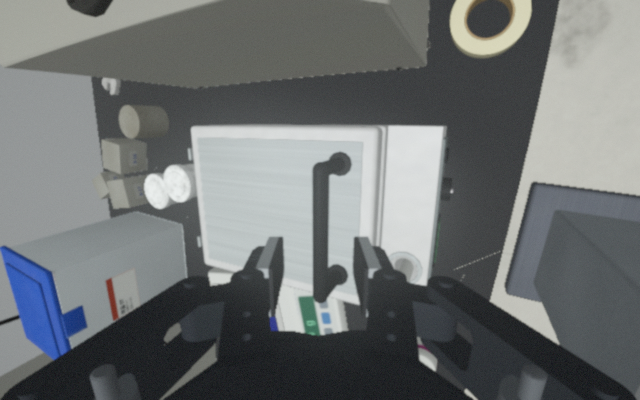

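View pics/c14.png

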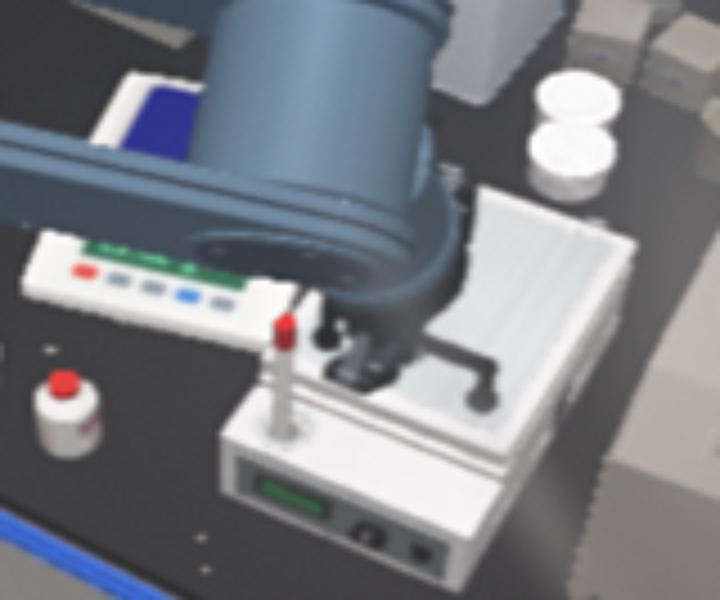

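{"api": "carry_out", "payload": {
  "motion": [
    {"fingers":36,"dx":0,"dy":0.5,"dz":-3,"wx":0.005,"wy":-0.004,"wz":0.002},
    {"fingers":36,"dx":12,"dy":1,"dz":-6,"wx":0.005,"wy":-0.004,"wz":0.002},
    {"fingers":36,"dx":30,"dy":1,"dz":-6,"wx":0.005,"wy":-0.004,"wz":0.002},
    {"fingers":36,"dx":45,"dy":1,"dz":-6,"wx":0.005,"wy":-0.004,"wz":0.002},
    {"fingers":36,"dx":50,"dy":1,"dz":-6,"wx":0.005,"wy":-0.004,"wz":0.002},
    {"fingers":36,"dx":50,"dy":1,"dz":-6,"wx":0.005,"wy":-0.004,"wz":0.002}
  ]
}}

```text
clock: 15.45
tool_pos: [0.4698, -0.2657, 0.1726]
eef_rot: [-0.587, 0.605, -0.364, -0.396]
force: [0.0, -0.9, 0.4]
width: 0.036
```

```bash
sed -i 's/off=-.018/off=-.026/' l.py; python3 - <<'E'
from l import *
p,R=cur();print(p,arm.get_obs()['force'])
for c in('wrist','scene'):snap(c,c[0]+'15')
P,Rg,x=pose(0);delta(P,Rg)
b=cv2.imread('pics/s15.png');b=cv2.resize(b[180:280,300:400],None,fx=4,fy=4)
a=cv2.imread('pics/w15.png');c=np.zeros((600,800,3),np.uint8);c[:400,:400]=b;c[:,400:]=cv2.resize(a[150:390,240:400],None,fx=2.5,fy=2.5);cv2.imwrite('pics/c15.png',c)
E
```

```text
[ 0.46978003 -0.26569522  0.17259812] [ 0.03656282 -0.89176073  0.36791411]
dx 31.8 dy 0.9 dz -0.6  wx -0.0025 wy 0.0007 wz 0.0001 | rows>= 0.6368919586481904 0.01755758854696964
```

View pics/c15.png

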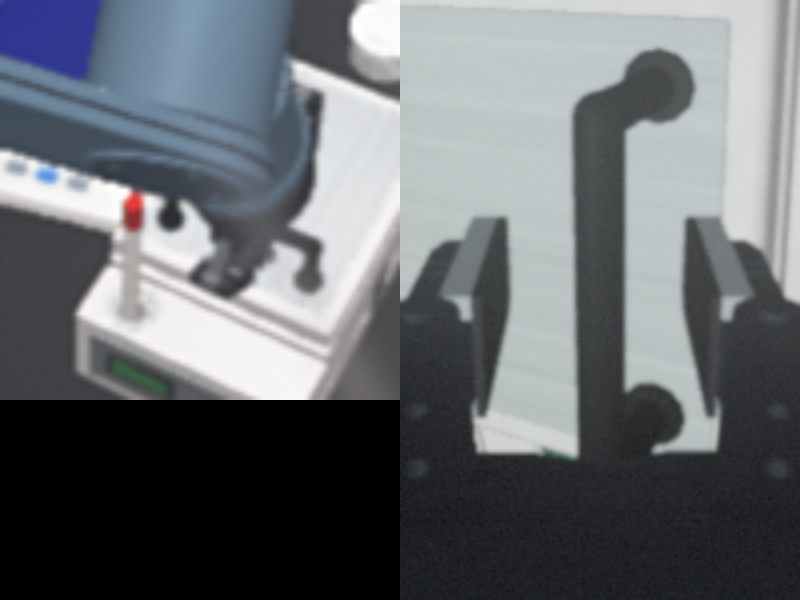

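{"api": "carry_out", "payload": {
  "motion": [
    {"fingers":36,"dx":10,"dy":0.5,"dz":0,"wx":0,"wy":0,"wz":0},
    {"fingers":36,"dx":22,"dy":0.5,"dz":0,"wx":0,"wy":0,"wz":0},
    {"fingers":36,"dx":30,"dy":0.5,"dz":0,"wx":0,"wy":0,"wz":0},
    {"fingers":36,"dx":30,"dy":0.5,"dz":0,"wx":0,"wy":0,"wz":0},
    {"fingers":36,"dx":30,"dy":0.5,"dz":0,"wx":0,"wy":0,"wz":0}
  ]
}}

```text
clock: 16.05
tool_pos: [0.4821, -0.2649, 0.1455]
eef_rot: [-0.587, 0.605, -0.364, -0.396]
force: [-0.6, 0.4, 0.7]
width: 0.0359
```

```bash
python3 - <<'E'
from l import *
p,R=cur();print(p,arm.get_obs()['force'])
for c in('wrist','scene'):snap(c,c[0]+'16')
P,Rg,x=pose(0);delta(P,Rg)
b=cv2.imread('pics/s16.png');b=cv2.resize(b[180:280,300:400],None,fx=4,fy=4)
a=cv2.imread('pics/w16.png');c=np.zeros((600,800,3),np.uint8);c[:400,:400]=b;c[:,400:]=cv2.resize(a[150:390,240:400],None,fx=2.5,fy=2.5);cv2.imwrite('pics/c16.png',c)
E
```

```text
[ 0.48209373 -0.26489303  0.14551589] [-0.64699408  0.4480812   0.72530464]
dx 1.6 dy 0.3 dz -0.9  wx -0.0026 wy 0.0010 wz -0.0000 | rows>= 0.037650990991995516 0.018564510288589235
```

View pics/c16.png

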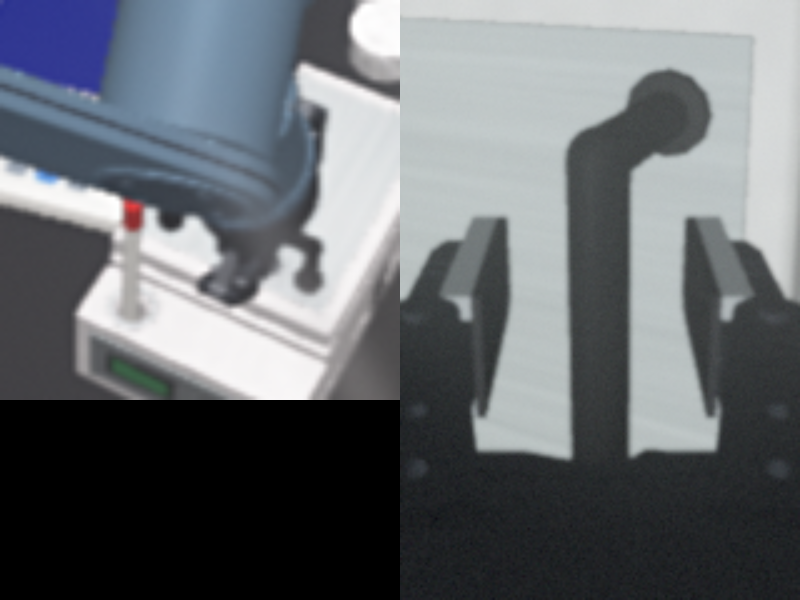

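The bar is centred between the pads, and the arm link passes in front of the cap in the picture, so it is above it. Closing on the bar.

{"api": "carry_out", "payload": {
  "motion": [
    {"fingers":4,"dx":0,"dy":0,"dz":0,"wx":0,"wy":0,"wz":0},
    {"fingers":4,"dx":0,"dy":0,"dz":0,"wx":0,"wy":0,"wz":0},
    {"fingers":4,"dx":0,"dy":0,"dz":0,"wx":0,"wy":0,"wz":0},
    {"fingers":4,"dx":0,"dy":0,"dz":0,"wx":0,"wy":0,"wz":0},
    {"fingers":4,"dx":0,"dy":0,"dz":0,"wx":0,"wy":0,"wz":0},
    {"fingers":4,"dx":0,"dy":0,"dz":0,"wx":0,"wy":0,"wz":0}
  ],
  "squeeze": 40
}}

```text
clock: 16.75
tool_pos: [0.4814, -0.2654, 0.146]
eef_rot: [-0.587, 0.605, -0.365, -0.396]
force: [-5.5, -1.4, 2.2]
width: 0.0104
```

```bash
python3 - <<'E'
from l import *
p,R=cur();o=arm.get_obs();print(p,o['force'],o['wrist_torque'],o['width'],np.round(o['joints'],2))
# relative rows: rotate actual pose about hinge
for th in (5,10,15,20,25,30,35,40,45):
    Q=Rn.from_rotvec(ey*np.radians(th)); delta(H+Q.apply(p-H),Q*R,p,R)
E
```

```text
[ 0.48135487 -0.26539133  0.14595937] [-5.49854445 -1.42529787  2.15395897] [-0.14072529  0.91802005  0.05634568] 0.010373201872549006 [-0.95  0.17  1.97  0.51  0.82  1.83]
dx -11.2 dy -10.6 dz 0.0  wx 0.0001 wy 0.0002 wz 0.0873 | rows>= 0.3077576985821753 0.582072176949941
dx -21.3 dy -22.1 dz 0.1  wx 0.0001 wy 0.0004 wz 0.1745 | rows>= 0.6149295628932958 1.1641443538998837
dx -30.5 dy -34.5 dz 0.1  wx 0.0002 wy 0.0006 wz 0.2618 | rows>= 0.9209308738311368 1.7462165308498252
dx -38.5 dy -47.6 dz 0.1  wx 0.0002 wy 0.0007 wz 0.3491 | rows>= 1.225179140508351 2.3282887077997665
dx -45.4 dy -61.4 dz 0.2  wx 0.0003 wy 0.0009 wz 0.4363 | rows>= 1.5270952090569774 2.9103608847497093
dx -51.0 dy -75.7 dz 0.2  wx 0.0004 wy 0.0011 wz 0.5236 | rows>= 1.826104365080746 3.4924330616996513
dx -55.4 dy -90.5 dz 0.2  wx 0.0004 wy 0.0013 wz 0.6109 | rows>= 2.121637427656597 4.074505238649593
dx -58.4 dy -105.6 dz 0.3  wx 0.0005 wy 0.0015 wz 0.6981 | rows>= 2.413131832802914 4.656577415599534
dx -60.2 dy -120.9 dz 0.3  wx 0.0005 wy 0.0017 wz 0.7854 | rows>= 2.700032704352044 5.238649592549476
```

{"api": "carry_out", "payload": {
  "motion": [
    {"fingers":4,"dx":-5.7,"dy":-5.2,"dz":0,"wx":0,"wy":0,"wz":0.0436},
    {"fingers":4,"dx":-11.2,"dy":-10.6,"dz":0,"wx":0,"wy":0,"wz":0.0873},
    {"fingers":4,"dx":-16.3,"dy":-16.3,"dz":0,"wx":0,"wy":0,"wz":0.131},
    {"fingers":4,"dx":-21.3,"dy":-22.1,"dz":0.1,"wx":0,"wy":0,"wz":0.1745},
    {"fingers":4,"dx":-21.3,"dy":-22.1,"dz":0.1,"wx":0,"wy":0,"wz":0.1745},
    {"fingers":4,"dx":-21.3,"dy":-22.1,"dz":0.1,"wx":0,"wy":0,"wz":0.1745}
  ]
}}

```text
clock: 17.35
tool_pos: [0.4922, -0.2647, 0.1743]
eef_rot: [-0.55, 0.571, -0.416, -0.446]
force: [-4.5, -2.4, -0.0]
width: 0.0104
```

```bash
python3 - <<'E'
from l import *
p,R=cur();o=arm.get_obs();print(p,o['force'],o['wrist_torque'],o['width'],np.round(o['joints'],2))
for c in('wrist','scene'):snap(c,c[0]+'17')
a=cv2.imread('pics/s17.png');cv2.imwrite('pics/c17.png',cv2.resize(a[150:300,260:430],None,fx=4,fy=4))
E
```

```text
[ 0.49219656 -0.26472988  0.17426963] [-4.51114831 -2.36610461 -0.03626818] [-0.3616037   0.92934527 -0.05245682] 0.010358419638956099 [-0.82  0.2   1.79  0.24  1.    2.15]
```

View pics/c17.png

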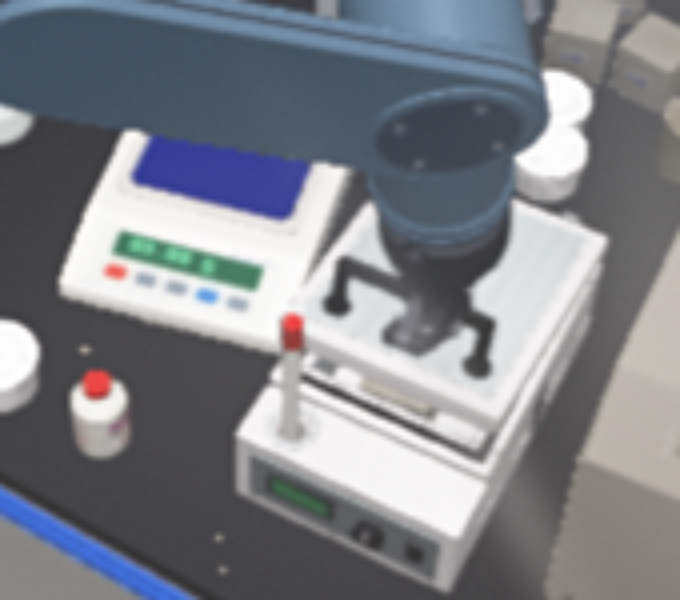

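```bash
cat >> l.py <<'E'
def ang(p):
    # lid angle from TCP position relative to the grasp-time TCP, about hinge
    p0=np.array([.48135,-.26539,.14596])
    f=lambda q:np.arctan2((q-H)@ez,-(q-H)@ex)
    return np.degrees(f(p)-f(p0))
E
python3 - <<'E'
from l import *
p,R=cur();print(ang(p))
for th in (2.5,5,7.5,10,12.5):
    Q=Rn.from_rotvec(ey*np.radians(th)); delta(H+Q.apply(p-H),Q*R,p,R)
E
```

```text
9.77105581828182
dx -5.7 dy -5.2 dz 0.0  wx 0.0001 wy 0.0001 wz 0.0436 | rows>= 0.15395563658866304 0.29103608847497026
dx -11.2 dy -10.6 dz 0.0  wx 0.0001 wy 0.0002 wz 0.0873 | rows>= 0.3078379986325204 0.5820721769499423
dx -16.4 dy -16.2 dz 0.1  wx 0.0002 wy 0.0002 wz 0.1309 | rows>= 0.46157384646147803 0.8731082654249114
dx -21.4 dy -22.0 dz 0.1  wx 0.0003 wy 0.0003 wz 0.1745 | rows>= 0.6150900101382749 1.1641443538998844
dx -26.2 dy -28.1 dz 0.1  wx 0.0003 wy 0.0004 wz 0.2182 | rows>= 0.768313424283411 1.455180442374854
```

{"api": "carry_out", "payload": {
  "motion": [
    {"fingers":4,"dx":-5.7,"dy":-5.2,"dz":0,"wx":0,"wy":0,"wz":0.0436},
    {"fingers":4,"dx":-11.2,"dy":-10.6,"dz":0,"wx":0,"wy":0,"wz":0.0873},
    {"fingers":4,"dx":-16.4,"dy":-16.2,"dz":0,"wx":0,"wy":0,"wz":0.131},
    {"fingers":4,"dx":-21.4,"dy":-22,"dz":0.1,"wx":0,"wy":0,"wz":0.1745},
    {"fingers":4,"dx":-21.4,"dy":-22,"dz":0.1,"wx":0,"wy":0,"wz":0.1745}
  ]
}}

```text
clock: 17.95
tool_pos: [0.5086, -0.2638, 0.2013]
eef_rot: [-0.509, 0.533, -0.464, -0.492]
force: [-6.9, -1.5, 1.4]
width: 0.0104
```

```bash
python3 - <<'E'
from l import *
p,R=cur();o=arm.get_obs();print(p,o['force'],o['wrist_torque'],o['width'],np.round(o['joints'],2),ang(p))
E
```

```text
[ 0.50862797 -0.26380765  0.20125456] [-6.89540535 -1.51652665  1.43201239] [-0.38777585  1.14606789  0.00457216] 0.010403512483262278 [-0.71  0.28  1.59  0.06  1.22  2.36] 20.144206033785196
```

{"api": "carry_out", "payload": {
  "motion": [
    {"fingers":4,"dx":-5.7,"dy":-5.2,"dz":0,"wx":0,"wy":0,"wz":0.0436},
    {"fingers":4,"dx":-11.2,"dy":-10.6,"dz":0,"wx":0,"wy":0,"wz":0.0873},
    {"fingers":4,"dx":-16.4,"dy":-16.2,"dz":0,"wx":0,"wy":0,"wz":0.131},
    {"fingers":4,"dx":-21.4,"dy":-22,"dz":0.1,"wx":0,"wy":0,"wz":0.1745},
    {"fingers":4,"dx":-26.2,"dy":-28.1,"dz":0.1,"wx":0,"wy":0,"wz":0.2182},
    {"fingers":4,"dx":-26.2,"dy":-28.1,"dz":0.1,"wx":0,"wy":0,"wz":0.2182}
  ]
}}

```text
clock: 18.55
tool_pos: [0.5345, -0.2623, 0.2295]
eef_rot: [0.453, -0.479, 0.519, 0.545]
force: [-5.6, -0.7, 2.6]
width: 0.0102
```

```bash
python3 - <<'E'
from l import *
p,R=cur();o=arm.get_obs();print(p,o['force'],o['wrist_torque'],o['width'],np.round(o['joints'],2),ang(p))
snap('wrist','w18');snap('scene','s18');a=cv2.imread('pics/s18.png');cv2.imwrite('pics/c18.png',cv2.resize(a[130:290,260:430],None,fx=3.7,fy=3.7))
b=pose(np.radians(ang(p)))
E
```

```text
[ 0.53446553 -0.26232652  0.22945588] [-5.58064757 -0.7271721   2.63855753] [-0.0384005   0.81263145  0.11277758] 0.010238383687320225 [-0.6   0.42  1.32 -0.08  1.51  2.5 ] 32.611217323322876
```

View pics/c18.png

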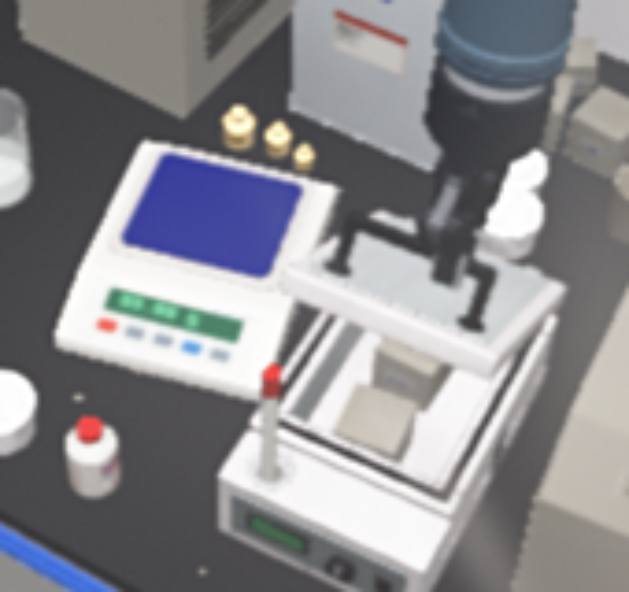

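View pics/w18.png

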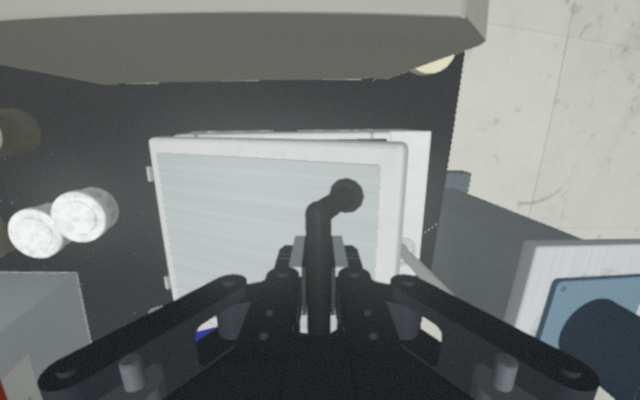

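{"api": "carry_out", "payload": {
  "motion": [
    {"fingers":4,"dx":-5.7,"dy":-5.2,"dz":0,"wx":0,"wy":0,"wz":0.0436},
    {"fingers":4,"dx":-11.2,"dy":-10.6,"dz":0,"wx":0,"wy":0,"wz":0.0873},
    {"fingers":4,"dx":-16.4,"dy":-16.2,"dz":0,"wx":0,"wy":0,"wz":0.131},
    {"fingers":4,"dx":-20.4,"dy":-20.9,"dz":0.1,"wx":0,"wy":0,"wz":0.1658},
    {"fingers":4,"dx":-20.4,"dy":-20.9,"dz":0.1,"wx":0,"wy":0,"wz":0.1658},
    {"fingers":4,"dx":-20.4,"dy":-20.9,"dz":0.1,"wx":0,"wy":0,"wz":0.1658}
  ]
}}

```text
clock: 19.25
tool_pos: [0.5575, -0.261, 0.2466]
eef_rot: [0.407, -0.434, 0.556, 0.58]
force: [-3.3, 0.1, -0.1]
width: 0.0103
```

```bash
python3 - <<'E'
from l import *
p,R=cur();o=arm.get_obs();print(p,o['force'],o['wrist_torque'],o['width'],np.round(o['joints'],2),ang(p))
x=R.as_matrix()[:,0];print('tool tilt rel grasp',25+np.degrees(np.arctan2(-x@ex,-x@ez)))
snap('top','t19');snap('scene','s19');
a=cv2.imread('pics/s19.png');cv2.imwrite('pics/c19.png',cv2.resize(a[160:290,310:430],None,fx=5,fy=4.6))
a=cv2.imread('pics/t19.png');cv2.imwrite('pics/c19t.png',cv2.resize(a[150:270,320:410],None,fx=6,fy=5))
E
```

```text
[ 0.55751439 -0.26098955  0.2465792 ] [-3.34230589  0.1112476  -0.10379011] [0.09393022 0.36635096 0.00897479] 0.010275870973018113 [-0.53  0.55  1.09 -0.16  1.75  2.55] 41.96678260354508
tool tilt rel grasp 41.96930953130324
```

View pics/c19.png

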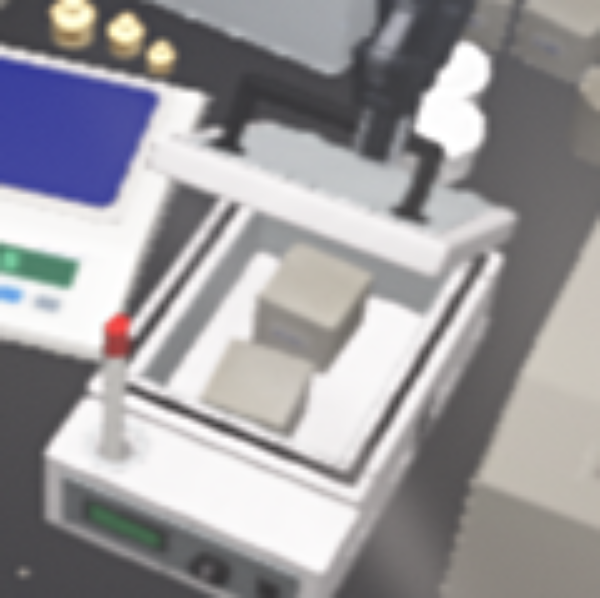

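View pics/c19t.png

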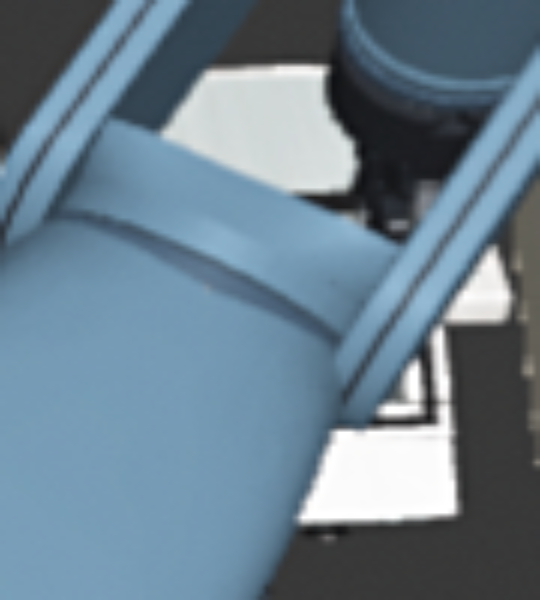

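{"api": "carry_out", "payload": {
  "motion": [
    {"fingers":4,"dx":-3.4,"dy":-3.1,"dz":0,"wx":0,"wy":0,"wz":0.0262},
    {"fingers":4,"dx":-6.8,"dy":-6.3,"dz":0,"wx":0,"wy":0,"wz":0.0524},
    {"fingers":4,"dx":-6.8,"dy":-6.3,"dz":0,"wx":0,"wy":0,"wz":0.0524},
    {"fingers":4,"dx":-6.8,"dy":-6.3,"dz":0,"wx":0,"wy":0,"wz":0.0524},
    {"fingers":4,"dx":-6.8,"dy":-6.3,"dz":0,"wx":0,"wy":0,"wz":0.0524},
    {"fingers":4,"dx":-6.8,"dy":-6.3,"dz":0,"wx":0,"wy":0,"wz":0.0524}
  ]
}}

```text
clock: 19.95
tool_pos: [0.5657, -0.2606, 0.2514]
eef_rot: [0.392, -0.42, 0.568, 0.59]
force: [-1.4, 1.8, -1.6]
width: 0.0104
```

```bash
python3 - <<'E'
from l import *
p,R=cur();o=arm.get_obs();print(p,o['force'],o['qd'],o['width'],ang(p))
x=R.as_matrix()[:,0];print('tool tilt rel grasp',25+np.degrees(np.arctan2(-x@ex,-x@ez)))
s=snap('scene','s20');snap('wrist','w20');snap('top','t20')
def lp(th,a,b,y):
    c,q=np.cos(np.radians(th)),np.sin(np.radians(th)); Hc=H-ey*off
    return Hc-ex*(a*c-b*q)+ez*(a*q+b*c)+ey*y
a=cv2.imread('pics/s20.png');cv2.imwrite('pics/c20.png',cv2.resize(a[160:290,310:430],None,fx=5,fy=4.6))
for th in (40,45,50):
    print(th,[((proj(s,lp(th,*q))[0]-[310,160]+.5)*[5,4.6]).round(0) for q in ((.205,0,.08),(.205,0,-.08),(.205,.022,-.08),(.175,.062,.05))])
for n,q in (('tip cap',(.4185,-.195,.209)),('bottle',(.3886,-.0602,.07)),('tin',(.3863,.03,.038)),('tape',(.384,-.424,.018))):print(n,proj(s,q),proj(load('t20'),q))
E
```

```text
[ 0.5657084  -0.26055525  0.2513726 ] [-1.42041572  1.76384957 -1.60262314] [ 0.00216561  0.00207728 -0.00365086 -0.00201542  0.00348365  0.00061947] 0.010383917106891455 45.056987368947425
tool tilt rel grasp 44.9693744550261
40 [array([134., 183.]), array([428., 298.]), array([444., 260.]), array([247.,  94.])]
45 [array([146., 153.]), array([442., 267.]), array([459., 228.]), array([260.,  67.])]
50 [array([159., 122.]), array([456., 235.]), array([473., 196.]), array([274.,  42.])]
tip cap [[333.76874081 229.12122265]] [[354.13470385 247.66704253]]
bottle [[284.71431954 245.35160041]] [[302.9833069  256.99772717]]
tin [[258.9325011  238.19322428]] [[273.00616448 257.01213446]]
tape [[402.00433051 321.29185581]] [[423.05373445 258.95228412]]
```

View pics/c20.png

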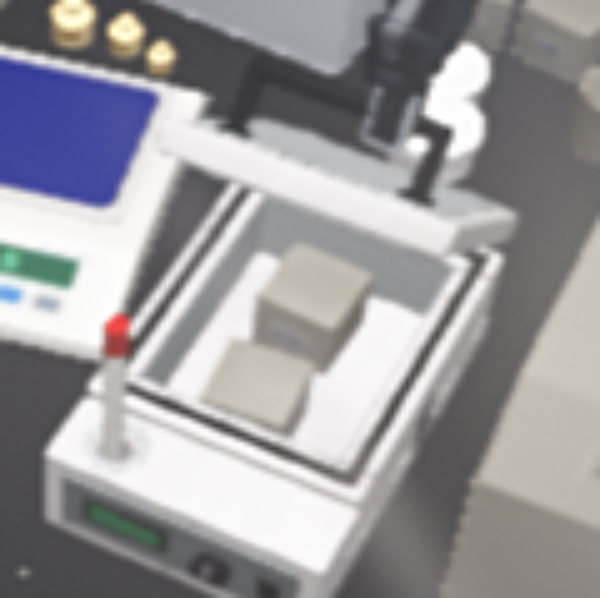

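View pics/s20.png

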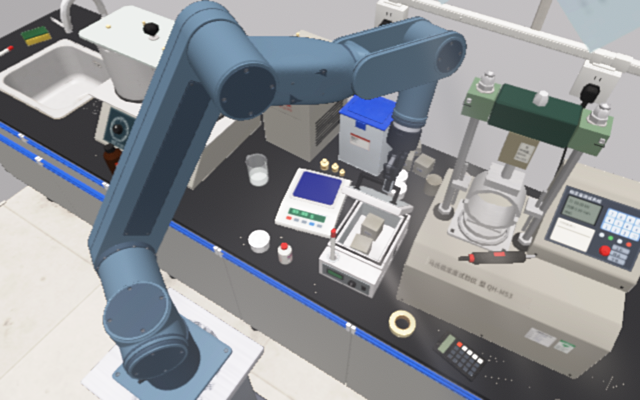

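The TCP arc and tool turn both give a lid angle of 45°, and the lid corners in the scene image agree, at about 43 to 47°. The cap, beaker, bottle, tin and tape are where they should be, and the arm is at rest. Handing in.

```bash
python3 -c "
from rig import sign_off
print(sign_off())"
```

```text
the job is handed in; nothing more can be done
None
```

I took the thermometer out of the beaker and stood it in the box's pocket, cap up, with the lid still shut. I let go of it there, then lifted the lid by its handle and handed the job in at about 20 s with the gripper still holding the bar. No verdict came back.

- **Lid:** the tool's path round the hinge gave 45.1° and its tilt gave 45.0°. The lid's corners in the last scene picture read a looser 43 to 47°. The arm was at rest, with about 3 N on the wrist and a 40 N grip set.
- **Thermometer:** it is upright and untouched, and in the last scene picture its cap is within about a pixel of where a fully seated one should be. A two-view height for the cap top gave 202 mm, against the expected 209 mm. I put that down to calibration and pixel error and took it as seated; I did not check the foot's depth any other way.
- **Other things:** the beaker stands, and the bottle, tin and tape are where they were at the start.
- **Disagreements:** one move call was refused for missing fields and did nothing. The wrist camera read about 2 to 3 pixels off sideways, so I relied on the scene and top views for sideways position.

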